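# Rack the mould cases on the inclined stand

## Task

Stack the three mould cases on the inclined rack, longest (blue) at the bottom, then orange, then the short green one on top: each lying flat on the slope or on the case below, centred across the rack and square to it, pushed right back flush against the yellow backstop, with its white pull tab facing out, away from the backstop. Set each case down gently without dropping it, let go, and leave the torch, bottle, cup and clamp where they stand.

Things in the scene. Friction and masses are not known exactly. Their poses are not given: they have to be found in the camera images.
- corner (a point): Inclined rack: mid-point of the inner corner where the slope's surface meets the yellow backstop's face, 30 mm above the bench. Axes tilted with the rack: x down the slope into the backstop, y across, z square to the slope, up along the backstop. Bare aluminium slope 145 mm long, 90 wide, 10 thick, 18 degrees from level, no side walls.
- rack: The same rack, fixed; place and yaw vary. Origin on the bench below the corner; x level, towards the backstop side; z up. Backstop: two yellow uprights 26 mm wide, centred 30 mm either side of the middle, square to the slope, rising 150 mm along their lean. Steel foot 170 x 100 x 10 mm flat on the bench, from 145 mm before the origin to 25 mm behind it.
- long_center (a point): Centre (half-way up) of the long case: a rigid closed blue box 140 mm long (x) x 62 mm wide (y) x 48 mm high (z), about 320 g (varies), lying flat on the bench with its bottom down (z up). The grey lid panel is on top; the white pull tab stands out of its -x end.
- long_tab (a point): Middle of the white pull tab of the long (blue) case, a 12 x 26 x 12 mm block in the middle of its -x end face; this point is 6 mm out from that face. Same axes as the case.
- mid_center (a point): Centre (half-way up) of the mid case: a rigid closed orange box 115 mm long (x) x 62 mm wide (y) x 48 mm high (z), about 260 g (varies), lying flat on the bench with its bottom down (z up). The grey lid panel is on top; the white pull tab stands out of its -x end.
- mid_tab (a point): Middle of the white pull tab of the mid (orange) case, a 12 x 26 x 12 mm block in the middle of its -x end face; this point is 6 mm out from that face. Same axes as the case.
- short_center (a point): Centre (half-way up) of the short case: a rigid closed green box 90 mm long (x) x 62 mm wide (y) x 48 mm high (z), about 200 g (varies), lying flat on the bench with its bottom down (z up). The grey lid panel is on top; the white pull tab stands out of its -x end.
- short_tab (a point): Middle of the white pull tab of the short (green) case, a 12 x 26 x 12 mm block in the middle of its -x end face; this point is 6 mm out from that face. Same axes as the case.
- torch: Bystander: standing hand torch, grey handle of 38 mm diameter on a black foot of 54 mm diameter, 150 mm tall, small steel nozzle reaching 38 mm out at the top along its x. Origin at the centre of its underside.
- resin: Bystander: standing amber bottle with white cap, 54 mm diameter, 140 mm tall. Origin at the centre of its underside.
- cup: Bystander: white measuring cup, 58 mm diameter at the rim, 52 mm tall, starting about 15 to 25 mm off one flank of the orange case, near its +x end. Origin at the centre of its underside.
- clamp: Bystander: black bar clamp with yellow pads lying flat, bar 150 mm along its x, two jaws reaching 55 mm to its +y, 24 mm high. Origin on the bench under the middle of the bar.
Not all that is in view belongs to the job. Leave any purple look-alike of the part that bears short_center alone.

How it is judged:
By the outcome, as a careful person would: the job done as asked, in the order asked, and still so for the second after the job is handed in, with the robot touching nothing.
It also fails if it takes over 72 s, if anything falls off the work surface, if the arm or the gripper's body presses on something with over 40 N, if the wrist force passes 120 N, or if a joint passes its speed limit or range.

## Robot

A 6-joint arm with a two-finger parallel gripper is mounted at the origin on the work surface. World frame = base frame: x ahead of the robot, y to its left, z up, the work surface at z = 0. Lengths are in mm, angles in rad, forces in N, time in s.
With the tool pointing down it reaches from about 350 to 875 mm from the base axis. Payload 4.2 kg.
Tool frame: the origin (TCP) lies on the centre line of the jaws, within the pads' length; the fingertips stand 25 mm ahead of it and the grasp point (between the pads) lies 6 mm ahead of it; z points along the fingers, y is the direction in which the jaws open and shut (so a half turn about z gives the same grasp; the last joint's range is limited). The gripper opens to 85 mm and grips with 20 to 120 N. Pads are 22 mm wide; open, the fingers measure 114 mm over their backs; the gripper's body (76 mm by 85 mm) begins 54 mm behind the grasp point. The pads swing forward as they close: fully open they stand 13 mm farther back than shut.
Start: joints at [0.259, 0.385, 0.008, 0, -1.194, -0.259], TCP at [624.979, 0.025, 256.312] pointing down, gripper open.
Joint ranges: [-3.14, 3.14], [-1.21, 2.06], [-1.07, 1.41], [-3.16, 2.05], [-2.99, -0.16], [-3.1, 3.1]. Speed limits (rad/s): [2.79, 2.79, 3.14, 3.14, 3.14, 3.14].

## Interface

Orientations are given as a unit quaternion [x, y, z, w].
In Python, from bench import arm gives the robot as it stands.
- The arm moves only by the tool drive_tool, never from a script. Its argument "plan" is a list of rows, each a list of 2 entries, a list of its own where there are three numbers: the shift along the tool's x, y, z in m, then the turn about the tool's z in degrees. A call has 1 to 12 rows; each row shifts and turns the commanded pose from where the row before left it, along the tool's axes as they then stand; what a row does not reach is not made up. A row lasts 1/8 s, in which the tool goes at most 62.5 mm and 10.7 degrees, less where a joint would pass 70% of its speed; a pose out of reach is approached as far as the arm can. A call with a gripper value outside its range is refused whole. "fingers" is the closure, from -1 (fully open) to 1 (shut), so that 0 is half open, set as the call begins (left out, the last holds). The fingers move at their own pace and stop on an object; the grip force is fixed at half the most. Time passes only in rows, so rows that do not move let the fingers close. It gives the time, the measured TCP pose, the force and the opening at its end, in the units of the state.
- arm.read_state(): the state, without advancing time (a new reading comes with each control period).
- arm.get_image(name): name is "scene" or "side" or "wrist"; returns a dict with "image" (420x560x3 uint8, red, green, blue), "K" (3x3 intrinsics, pixels), "R" (3x3) and "t" (3): a world point X has camera coordinates R X + t. Camera axes: x right, y down, z forward; pixel columns grow to the right and rows downward; lengths in mm; the calibration is good to about 2 mm. A picture is of the moment at which its call begins. There is no depth.
- arm.job_done(): hands the job in, once; it reports no verdict.
The state is a dict: "clock": time; "joints": joint angles; "joint_vel": joint speeds; "joint_efforts": joint torques, N m; "position": TCP position; "ee_rot": TCP orientation; "contact_force": force on the tool from outside, world axes, zero at the start; "wrist_torque": the same for the moment, N m; "gripper_width": finger opening in mm.
Only numpy, scipy, OpenCV 4.12 (cv2) and the standard library are available. Lean on these libraries where they do the work, as an engineer would, in place of code of your own. Each camera call takes 0.05 s, during which the arm holds its last target.

## Working session

There is one attempt and no reset: what is moved stays moved. The work goes in short steps, Python scripts to look and compute and a tool call to move; the robot and the scene stay as the last step left them, time stands still between calls to the robot, and variables do not carry over. Pictures are saved under pics/ and viewed, and the job is handed in when it is done.

Besides the shell and the picture viewer there is one more tool, called after "Emit:" in YAML: its name, and indented under it one key for each argument. drive_tool: Moves the arm, as the interface text tells. Its arguments: {"type":"object","properties":{"plan":{"type":"array"},"fingers":{"type":"number"}},"required":["plan"]}

```bash
mkdir -p pics; ls
python3 - <<'E'
from bench import arm
import cv2
s=arm.read_state()
print(s)
for n in ["scene","side","wrist"]:
    d=arm.get_image(n)
    cv2.imwrite(f"pics/{n}0.png",cv2.cvtColor(d["image"],cv2.COLOR_RGB2BGR))
    print(n,d["K"],d["R"],d["t"])
E
```

```text
pics
{'clock': 0.0, 'joints': array([ 2.58603872e-01,  3.85528376e-01,  6.60592643e-03, -4.78587343e-04,
       -1.19398810e+00, -2.58610208e-01]), 'joint_vel': array([-0.00074889, -0.00087437, -0.00144681, -0.00144175,  0.00118327,
        0.00061512]), 'joint_efforts': array([-9.55001960e-04, -3.92286408e+01,  1.88399577e+01,  4.18616563e+00,
       -4.72148502e-03,  8.27910434e-07]), 'position': array([6.24464622e+02, 1.69599004e-02, 2.55233773e+02]), 'ee_rot': array([-0.7070417 ,  0.70717103,  0.00072373, -0.00080197]), 'contact_force': array([ 0.01695799, -0.58180508, -0.30205455]), 'wrist_torque': array([ 0.02332435, -0.00956786,  0.03353843]), 'gripper_width': 85.79434241094168}
scene [[393.4049165    0.         275.16371936]
 [  0.         393.4049165  215.42157835]
 [  0.           0.           1.        ]] [[ 0.1895189   0.98182192 -0.01040719]
 [ 0.7166282  -0.14555929 -0.68209715]
 [-0.67121279  0.12181222 -0.73118751]] [ -10.91636325 -349.14995593 1325.9825512 ]
side [[387.32495275   0.         283.87139947]
 [  0.         387.32495275 207.94836795]
 [  0.           0.           1.        ]] [[ 0.96446295 -0.2634099  -0.02065073]
 [-0.16411165 -0.53596305 -0.82813705]
 [ 0.20707147  0.80209653 -0.56014513]] [-547.07796977  105.77384481  829.15591769]
wrist [[346.54696677   0.         276.05546885]
 [  0.         346.54696677 212.69576661]
 [  0.           0.           1.        ]] [[-9.99997558e-01  2.66108950e-04  2.19387248e-03]
 [ 8.86490186e-04  9.57655769e-01  2.87914296e-01]
 [-2.02435807e-03  2.87915537e-01 -9.57653667e-01]] [624.16884493 -37.16786993 378.99654352]
```

View pics/scene0.png

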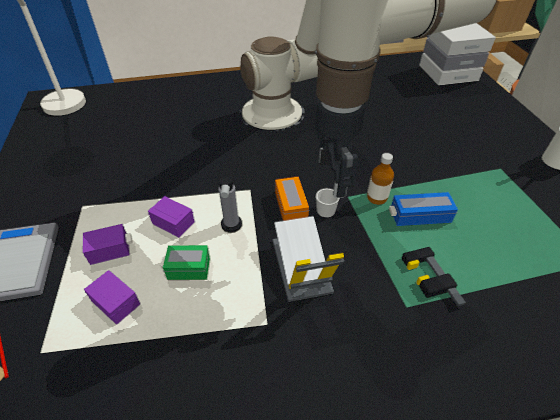

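View pics/side0.png

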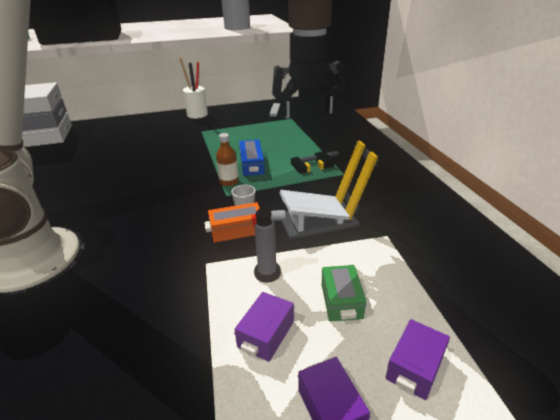

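View pics/wrist0.png

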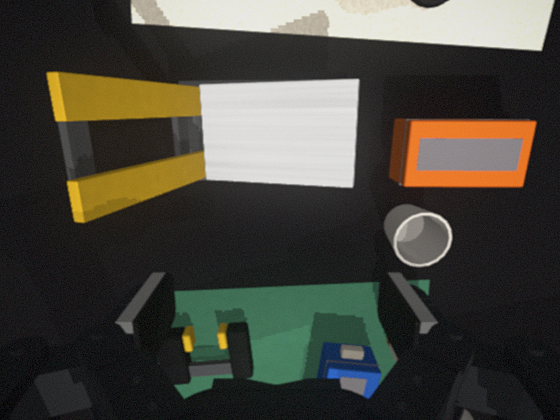

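The scene view shows blue at (425,208), orange at (291,197), green at (186,262) and the rack at (303,255). Three purple look-alikes sit around (171,216), (107,243) and (112,295). The robot-side cup is at (326,202). The tool can't tilt, so the cases will have to pivot in the jaws on the slope.

```bash
cat > h.py <<'E'
import numpy as np,cv2
from bench import arm
def get(n,save=None):
    d=arm.get_image(n); d['bgr']=cv2.cvtColor(d['image'],cv2.COLOR_RGB2BGR)
    if save: cv2.imwrite(f'pics/{save}.png',d['bgr'])
    return d
def ray(d,p,z):
    p=np.atleast_2d(np.float64(p)); K,R,t=map(np.array,(d['K'],d['R'],d['t']))
    v=(R.T@np.linalg.inv(K)@np.c_[p,np.ones(len(p))].T).T; c=-R.T@t
    s=(z-c[2])/v[:,2]; return c+s[:,None]*v
def proj(d,X):
    X=np.atleast_2d(np.float64(X)); q=(d['K']@(d['R']@X.T+np.array(d['t'])[:,None])).T
    return q[:,:2]/q[:,2:]
HUE={'blue':(100,125),'orange':(3,14),'green':(50,80),'yellow':(20,32)}
def mask(d,c,smin=120,vmin=40):
    h=cv2.cvtColor(d['bgr'],cv2.COLOR_BGR2HSV); a,b=HUE[c]
    return cv2.inRange(h,(a,smin,vmin),(b,255,255))
def blobs(m,amin=60):
    cs,_=cv2.findContours(m,cv2.RETR_EXTERNAL,cv2.CHAIN_APPROX_NONE)
    return sorted([c for c in cs if cv2.contourArea(c)>amin],key=cv2.contourArea,reverse=True)
def zoom(d,box,f,name):
    x0,y0,x1,y1=box
    cv2.imwrite(f'pics/{name}.png',cv2.resize(d['bgr'][y0:y1,x0:x1],None,fx=f,fy=f,interpolation=cv2.INTER_CUBIC))
E
python3 - <<'E'
from h import *
np.set_printoptions(precision=1,suppress=True)
S=get('scene');D=get('side');W=get('wrist')
for n,d in (('scene',S),('side',D),('wrist',W)):
    for c in HUE:
        for b in blobs(mask(d,c))[:3]:
            r=cv2.boundingRect(b); (x,y),_=cv2.minEnclosingCircle(b)
            print(n,c,r,cv2.contourArea(b),ray(d,[x,y],30)[0])
zoom(S,(130,160,330,310),4,'sz')
zoom(S,(340,150,480,310),4,'sz2')
zoom(W,(160,50,560,300),2,'wz')
E
```

```text
scene blue (24, 0, 90, 88) 4784.0 [-661.  -747.4   30. ]
scene blue (0, 0, 55, 152) 4041.0 [-393.9 -919.9   30. ]
scene blue (392, 192, 66, 34) 1716.5 [545.5 281.4  30. ]
scene green (348, 170, 212, 137) 12994.0 [637.4 310.4  30. ]
scene green (163, 245, 47, 35) 1303.0 [ 596.  -302.7   30. ]
scene green (535, 0, 21, 31) 264.0 [-489.8 1370.3   30. ]
scene yellow (289, 259, 22, 30) 203.5 [675.7 -67.   30. ]
scene yellow (318, 265, 21, 14) 145.0 [682.9  -4.8  30. ]
scene yellow (407, 259, 13, 11) 82.0 [701.5 181.2  30. ]
side blue (239, 139, 26, 37) 725.5 [541.5 264.1  30. ]
side orange (355, 107, 205, 149) 2561.0 [1018.5  -36.6   30. ]
side orange (207, 201, 53, 42) 1118.5 [441.7 -40.7  30. ]
side orange (217, 142, 19, 22) 266.5 [472.  311.2  30. ]
side green (226, 120, 94, 56) 2222.0 [630.1 365.6  30. ]
side green (323, 266, 34, 34) 270.5 [ 596.  -280.6   30. ]
side green (206, 132, 13, 28) 141.5 [440.7 379.4  30. ]
side yellow (346, 151, 33, 69) 657.5 [778.6  22.2  30. ]
side yellow (335, 140, 31, 63) 575.5 [781.5  99.3  30. ]
wrist blue (317, 342, 65, 58) 1505.5 [540.9 226.6  30. ]
wrist orange (389, 118, 149, 71) 9171.5 [441.7 -36.2  30. ]
wrist yellow (47, 71, 155, 51) 5993.0 [766.9 -87.2  30. ]
wrist yellow (67, 151, 139, 73) 5075.0 [763.4   0.6  30. ]
wrist yellow (182, 325, 14, 28) 259.5 [726.2 181.5  30. ]
```

View pics/sz.png

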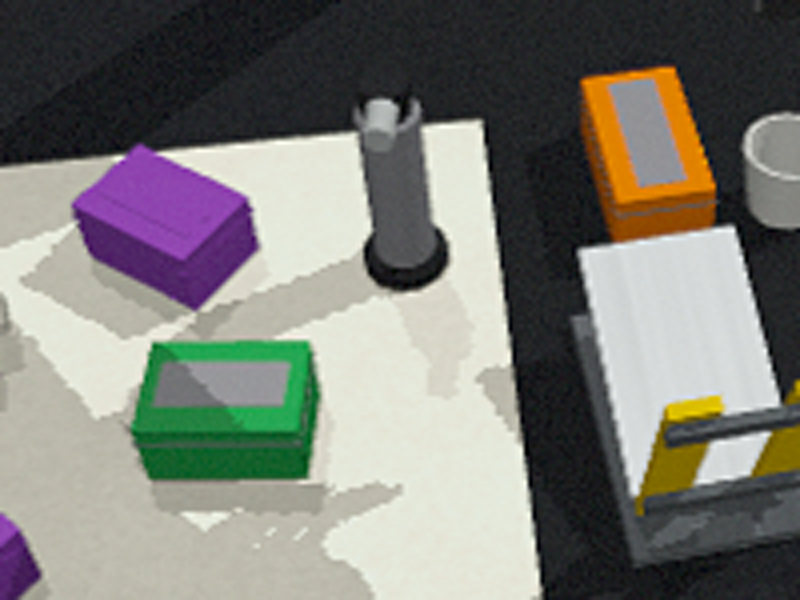

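View pics/sz2.png

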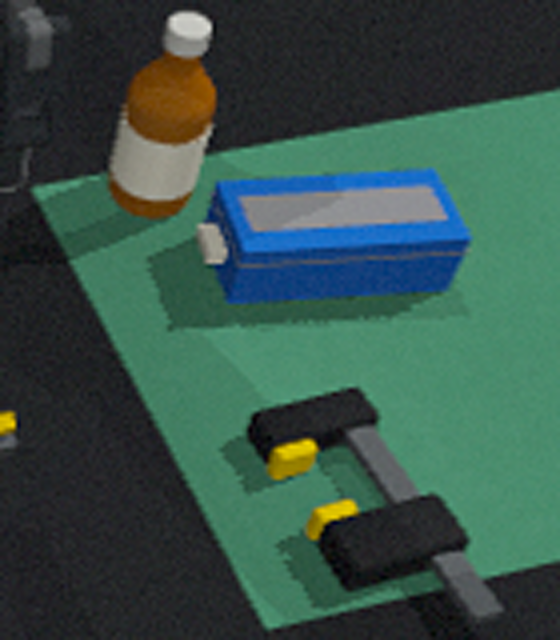

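View pics/wz.png

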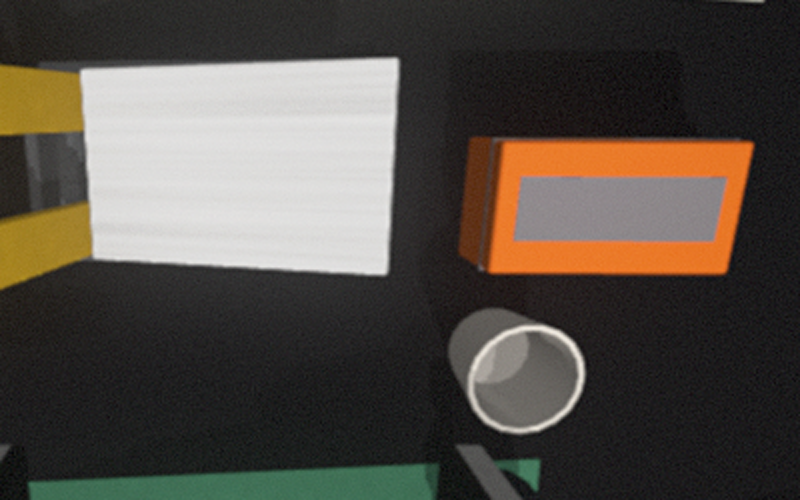

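Run:
```python
from h import *
np.set_printoptions(precision=1,suppress=True)
W=get('wrist');S=get('scene');D=get('side')
f=lambda L:np.array(L)/2+[160,50]
up=f([(399,58),(387,274)]);lo=f([(81,70),(92,258)])
print('W slope up',ray(W,up,74.8));print('lo',ray(W,lo,30))
g=lambda L:np.array(L)/4+[130,160]
print('S slope up',ray(S,g([(578,250),(736,228)]),74.8)); print('S lo-left',ray(S,g([(636,495)]),30))
o=ray(W,f([(752,142),(727,274),(489,272),(500,140)]),48);print('W orange',o,o.mean(0))
o=ray(S,g([(581,82),(675,68),(715,187),(613,206)]),48);print('S orange',o,o.mean(0))
o=ray(S,g([(155,342),(308,341),(318,433),(134,433)]),48);print('S green',o,o.mean(0))
k=lambda L:np.array(L)/4+[340,150]
o=ray(S,k([(217,183),(436,170),(470,240),(231,255)]),48);print('S blue',o,o.mean(0))
print('cup rim centre',ray(W,f([(527,378)]),52))
print('torch', ray(S,g([(405,262)]),0),'bottle',ray(S,k([(150,195)]),0))
zoom(D,(220,240,480,420),3,'dz'); zoom(D,(190,110,400,250),3.8,'dz2')
```

```text
W slope up [[557.7 -96.4  74.8]
 [556.8  -7.6  74.8]]
lo [[695.1 -94.6  30. ]
 [695.1  -5.9  30. ]]
S slope up [[560.7 -97.8  74.8]
 [562.   -6.8  74.8]]
S lo-left [[696.7 -93.5  30. ]]
W orange [[388.9 -62.8  48. ]
 [387.7  -1.6  48. ]
 [501.9  -2.6  48. ]
 [503.4 -63.7  48. ]] [445.5 -32.7  48. ]
S orange [[393.7 -64.1  48. ]
 [392.6  -1.4  48. ]
 [503.1  -2.6  48. ]
 [506.3 -66.4  48. ]] [448.9 -33.6  48. ]
S green [[ 557.8 -337.2   48. ]
 [ 574.  -253.5   48. ]
 [ 637.5 -252.9   48. ]
 [ 618.3 -348.7   48. ]] [ 596.9 -298.1   48. ]
S blue [[508.4 214.3  48. ]
 [524.6 352.2  48. ]
 [584.4 342.7  48. ]
 [567.7 198.5  48. ]] [546.3 276.9  48. ]
cup rim centre [[478.9  50.1  52. ]]
torch [[ 482.9 -193.3    0. ]] bottle [[465.7 196.1   0. ]]
```

View pics/dz.png

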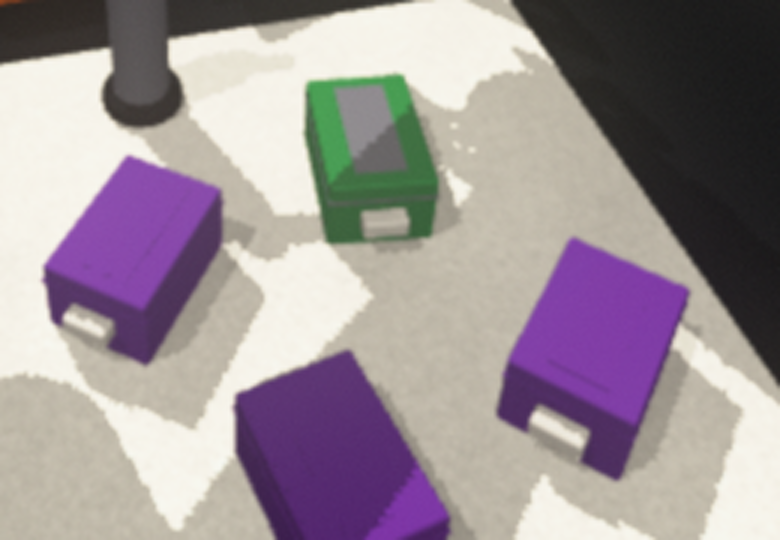

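View pics/dz2.png

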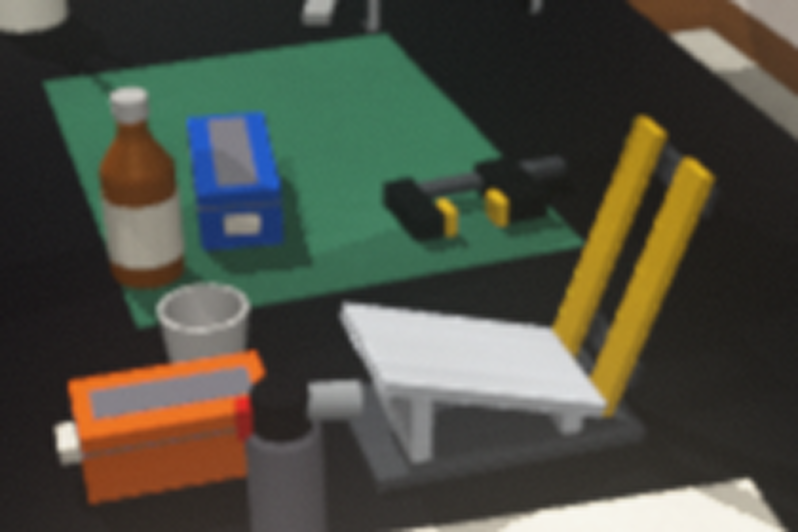

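Green tab faces −y at (348,313) in the side view, with the grey lid panel. The purple ones have no lid panel and are ignored. Orange's tab faces the robot, blue's faces −y. First I'll move above blue for a wrist look.

Emit:
drive_tool:
  plan:
    - [[-0.056,0.013,0],0]
    - [[-0.056,0.013,0],0]
    - [[-0.056,0.013,0],0]
    - [[-0.056,0.013,0],0]
    - [[-0.056,0.013,0],0]
    - [[-0.056,0.013,0],0]
    - [[0,0,0],0]
    - [[0,0,0],0]
  fingers: -1

```text
clock: 1.45
position: [546.8, 336.1, 256.1]
ee_rot: [0.707, -0.707, 0.0, 0.0]
contact_force: [0.5, -0.6, 0.6]
gripper_width: 85.6
```

Run:
```python
from h import *
W=get('wrist','w1')
```

```text
(no output)
```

View pics/w1.png

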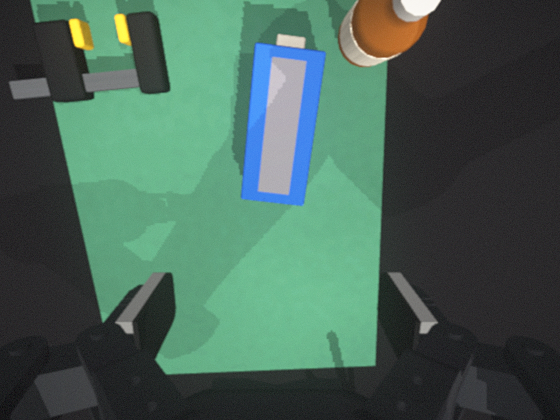

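```bash
cat >> h.py <<'E'
def topquad(d,c,z=48,**k):
    b=blobs(mask(d,c,**k))[0]; w=ray(d,b[:,0,:],z)[:,:2].astype(np.float32)
    r=cv2.minAreaRect(w); return r,b
def go(target,yaw=None):
    """remaining shift in tool axes (mm) from the measured pose"""
    from scipy.spatial.transform import Rotation as Ro
    s=arm.read_state(); M=Ro.from_quat(s['ee_rot']).as_matrix()
    a=np.degrees(np.arctan2(M[1,0],M[0,0]))
    print('pos',s['position'].round(1),'tool-x yaw',round(a,2),'shift mm',(M.T@(np.array(target)-s['position'])).round(1),'F',s['contact_force'].round(1),'t',round(s['clock'],2))
    if yaw is not None: print('turn about tool z',round((-(yaw-a)+90)%180-90,2))
E
python3 - <<'E'
from h import *
W=get('wrist')
r,b=topquad(W,'blue');print(r)
q=cv2.approxPolyDP(b,6,True)[:,0];print(q,ray(W,q,48).round(1))
E
```

```text
((542.9754638671875, 280.278564453125), (139.33824157714844, 61.94233703613281), 83.24351501464844)
[[256  43]
 [241 198]
 [303 205]
 [325  53]] [[564.2 208.1  48. ]
 [581.1 344.6  48. ]
 [520.9 351.6  48. ]
 [504.9 215.9  48. ]]
```

Emit:
drive_tool:
  plan:
    - [[0.028,0.0016,0.03],0]
    - [[0.028,0.0017,0.04],0]
    - [[0,0,0.04],6.8]
    - [[0,0,0.03],0]
    - [[0,0,0],0]
    - [[0,0,0],0]

```text
clock: 2.3
position: [544.8, 279.9, 117.9]
ee_rot: [-0.664, 0.748, -0.0, 0.001]
contact_force: [-0.2, 0.8, -0.1]
gripper_width: 85.7
```

Run:
```python
from h import *
go([543.5,280,36],83.2); print(arm.read_state()['joints'].round(2))
W=get('wrist','w2')
```

```text
pos [544.8 279.9 117.9] tool-x yaw -96.83 shift mm [ 0.2  1.5 81.9] F [-0.2  0.8 -0.1] t 2.3
turn about tool z -0.03
[ 0.74  0.49 -0.2   0.   -0.88 -0.86]
```

View pics/w2.png

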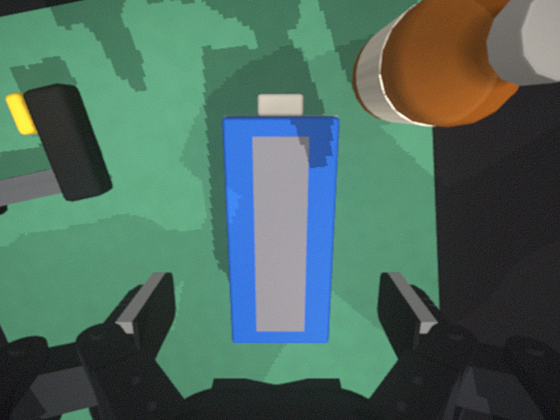

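Emit:
drive_tool:
  plan:
    - [[0,0.0015,0.03],0]
    - [[0,0,0.03],0]
    - [[0,0,0.015],0]
    - [[0,0,0.007],0]
    - [[0,0,0],0]

```text
clock: 2.98
position: [542.6, 280.5, 34.9]
ee_rot: [-0.664, 0.748, -0.0, 0.001]
contact_force: [0.2, 0.7, -0.1]
gripper_width: 85.4
```

Emit:
drive_tool:
  plan:
    - [[0,0,0],0]
    - [[0,0,0],0]
    - [[0,0,0],0]
    - [[0,0,0],0]
    - [[0,0,0],0]
    - [[0,0,0],0]
  fingers: 1

```text
clock: 3.72
position: [542.9, 280.8, 35.6]
ee_rot: [-0.664, 0.748, -0.0, 0.001]
contact_force: [-0.3, 0.1, 5.2]
gripper_width: 61.0
```

Run:
```python
from h import *
go([543.5,280,36],83.2)
W=get('wrist','w3')
```

```text
pos [542.9 280.8  35.6] tool-x yaw -96.78 shift mm [ 0.8 -0.7 -0.4] F [-0.3  0.1  5.2] t 3.73
turn about tool z 0.02
```

View pics/w3.png

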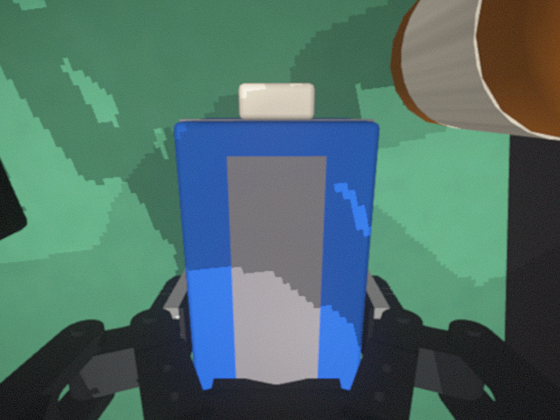

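Emit:
drive_tool:
  plan:
    - [[0,0,-0.02],0]
    - [[0,0,-0.05],0]
    - [[0,0,-0.05],0]
    - [[0,0,-0.05],0]
    - [[0,0,0],10.3]
    - [[0,0,0],10.3]
    - [[0,0,0],10.3]
    - [[0,0,0],10.3]
    - [[0,0,0],10.3]
    - [[0,0,0],10.3]
    - [[0,0,0],10.3]
    - [[0,0,0],10.5]

```text
clock: 5.28
position: [541.1, 279.6, 202.6]
ee_rot: [-0.002, 1.0, -0.001, -0.002]
contact_force: [1.2, 1.3, -3.2]
gripper_width: 61.3
```

Run:
```python
from h import *
go([629,-51.3,200],180.6)
```

```text
pos [541.1 279.6 202.6] tool-x yaw -179.78 shift mm [ -86.6 -331.2    2.8] F [ 1.2  1.3 -3.2] t 5.28
turn about tool z -0.38
```

Emit:
drive_tool:
  plan:
    - [[-0.006,-0.025,0],0]
    - [[-0.0125,-0.05,0],0]
    - [[-0.0125,-0.05,0],0]
    - [[-0.0125,-0.05,0],0]
    - [[-0.0125,-0.05,0],0]
    - [[-0.0125,-0.05,0],0]
    - [[-0.012,-0.04,0],0]
    - [[-0.006,-0.016,0],0]
    - [[0,0,0],0]
    - [[0,0,0],0]

```text
clock: 6.52
position: [631.6, -48.9, 203.7]
ee_rot: [-0.006, 1.0, 0.0, -0.001]
contact_force: [-0.5, 0.7, -2.6]
gripper_width: 61.2
```

Run:
```python
from h import *
go([629,-51.3,110],180.6)
W=get('wrist','w4');D=get('side','d4');S=get('scene','s4')
zoom(D,(200,90,400,240),3.5,'d4z')
```

```text
pos [631.6 -48.9 203.7] tool-x yaw -179.36 shift mm [ 2.5 -2.4 93.7] F [-0.5  0.7 -2.6] t 6.53
turn about tool z 0.04
```

View pics/w4.png

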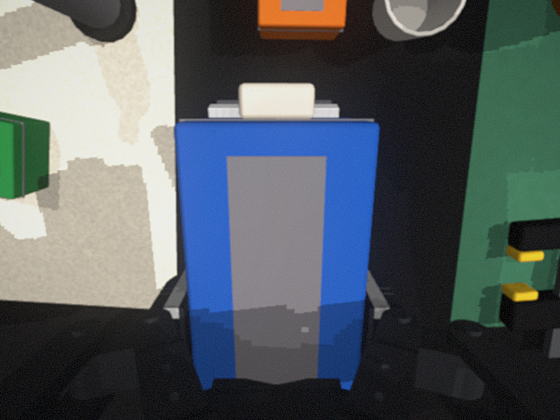

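View pics/d4z.png

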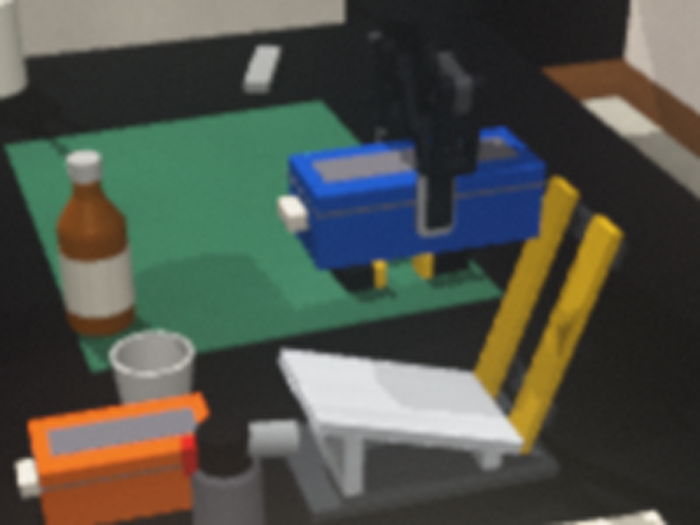

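Emit:
drive_tool:
  plan:
    - [[0.0025,-0.0024,0.03],0]
    - [[0,0,0.03],0]
    - [[0,0,0.02],0]
    - [[0,0,0.008],0]
    - [[0,0,0],0]
    - [[0,0,0],0]

```text
clock: 7.42
position: [630.5, -52.0, 117.6]
ee_rot: [-0.006, 1.0, 0.0, 0.001]
contact_force: [0.3, 0.5, -3.8]
gripper_width: 61.2
```

Run:
```python
from h import *
go([629,-51.3,110],180.6)
W=cv2.imread('pics/w4.png'); d=get('wrist')
import pickle
D=get('side','d5'); zoom(D,(250,120,400,240),4,'d5z');zoom(d,(150,50,400,200),3,'w5z')
```

```text
pos [630.5 -52.  117.6] tool-x yaw -179.36 shift mm [1.5 0.7 7.6] F [ 0.3  0.5 -3.8] t 7.42
turn about tool z 0.04
```

View pics/d5z.png

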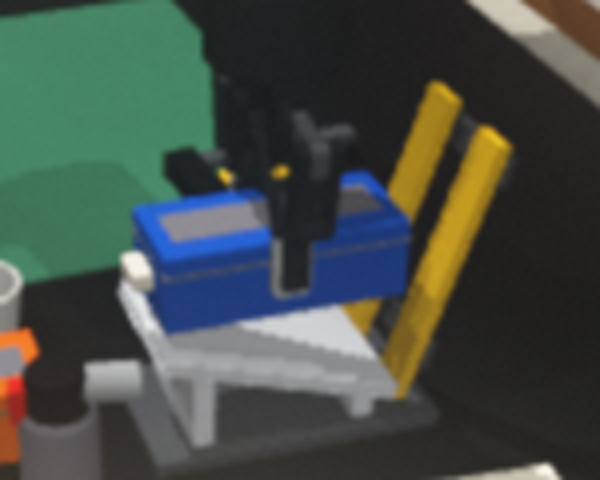

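View pics/w5z.png

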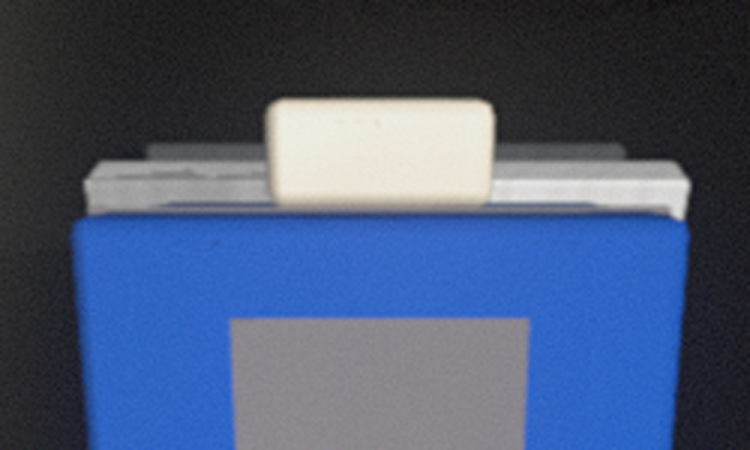

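Emit:
drive_tool:
  plan:
    - [[0.0015,0.0011,0.004],0]
    - [[0,0,0.001],0]
    - [[0,0,0.001],0]
    - [[0,0,0.001],0]
    - [[0,0,0],0]
    - [[0,0,0],0]

```text
clock: 8.28
position: [628.3, -51.2, 109.8]
ee_rot: [-0.005, 1.0, -0.0, 0.0]
contact_force: [-0.4, -0.4, 0.2]
gripper_width: 61.1
```

Run:
```python
from h import *
go([629,-50.8,110],180.6); print(arm.read_state()['wrist_torque'].round(2))
```

```text
pos [628.3 -51.2 109.8] tool-x yaw -179.39 shift mm [-0.7  0.4 -0.2] F [-0.4 -0.4  0.2] t 8.28
turn about tool z 0.01
[0.11 0.57 0.  ]
```

Emit:
drive_tool:
  plan:
    - [[-0.001,0,0.002],0]
    - [[-0.001,0,0.002],0]
    - [[-0.001,0,0.002],0]
    - [[-0.001,0,0.002],0]
    - [[0,0,0],0]
    - [[0,0,0],0]

```text
clock: 9.02
position: [632.6, -51.4, 102.6]
ee_rot: [-0.006, 1.0, -0.0, 0.0]
contact_force: [-1.4, 0.7, 4.8]
gripper_width: 61.4
```

Run:
```python
from h import *
go([634.7,-50.8,86.8],180.6); print(arm.read_state()['wrist_torque'].round(2))
D=get('side'); zoom(D,(250,120,400,240),4,'d6z')
```

```text
pos [632.6 -51.4 102.6] tool-x yaw -179.37 shift mm [-2.1  0.6 15.8] F [-1.4  0.7  4.8] t 9.03
turn about tool z 0.03
[ 0.13  1.06 -0.03]
```

View pics/d6z.png

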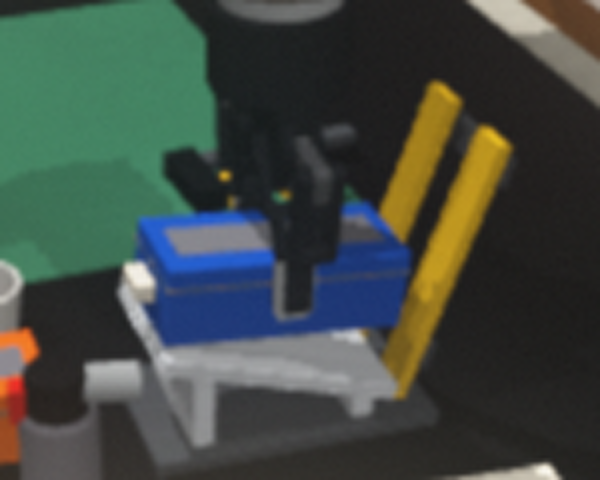

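Pivoting in the jaws works, with about 8 N. Continue.

Emit:
drive_tool:
  plan:
    - [[0,0,0.002],0]
    - [[-0.001,0,0.002],0]
    - [[0,0,0.002],0]
    - [[-0.001,0,0.002],0]
    - [[0,0,0.002],0]
    - [[0,0,0.002],0]
    - [[0,0,0.001],0]
    - [[0,0,0],0]
    - [[0,0,0],0]

```text
clock: 10.2
position: [636.6, -51.3, 90.7]
ee_rot: [-0.006, 1.0, -0.0, 0.003]
contact_force: [1.2, -0.6, 6.0]
gripper_width: 61.2
```

Run:
```python
from h import *
go([634.7,-50.8,86.8],180.6); print(arm.read_state()['wrist_torque'].round(2))
D=get('side'); zoom(D,(250,120,400,240),4,'d7z')
```

```text
pos [636.6 -51.3  90.7] tool-x yaw -179.32 shift mm [1.9 0.5 3.8] F [ 1.2 -0.6  6. ] t 10.2
turn about tool z 0.08
[0.01 0.34 0.01]
```

View pics/d7z.png

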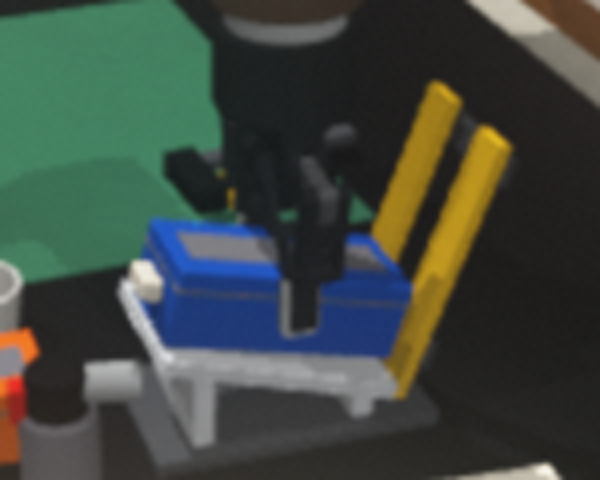

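Emit:
drive_tool:
  plan:
    - [[0,0,0.001],0]
    - [[0,0,0.001],0]
    - [[0,0,0.001],0]
    - [[0,0,0.001],0]
    - [[0,0,0],0]

```text
clock: 10.88
position: [637.3, -51.2, 87.2]
ee_rot: [-0.006, 1.0, -0.0, 0.004]
contact_force: [2.6, -0.8, 7.5]
gripper_width: 61.4
```

Run:
```python
from h import *
go([638.1,-50.8,85.8],180.6); print(arm.read_state()['wrist_torque'].round(2))
D=get('side'); zoom(D,(250,120,400,240),4,'d8z')
```

```text
pos [637.3 -51.2  87.2] tool-x yaw -179.31 shift mm [-0.8  0.4  1.4] F [ 2.6 -0.8  7.5] t 10.88
turn about tool z 0.09
[-0.04  0.14 -0.01]
```

View pics/d8z.png

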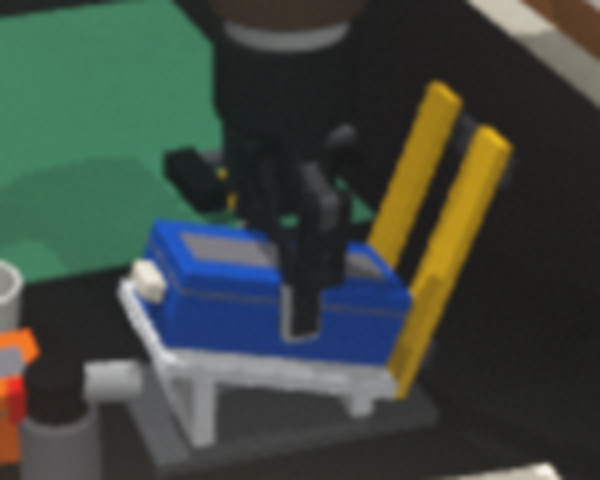

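Nearly flat. Now I'll slide along the slope (down and toward the backstop) until it pushes back.

Emit:
drive_tool:
  plan:
    - [[0,0,0.001],0]
    - [[-0.001,0,0.0005],0]
    - [[-0.001,0,0.0005],0]
    - [[-0.001,0,0.0003],0]
    - [[-0.001,0,0.0003],0]
    - [[0,0,0],0]

```text
clock: 11.68
position: [639.8, -51.3, 85.2]
ee_rot: [-0.006, 1.0, -0.0, 0.002]
contact_force: [-3.1, 0.7, 12.5]
gripper_width: 61.4
```

Run:
```python
from h import *
go([638.1,-50.8,85.8],180.6); print(arm.read_state()['wrist_torque'].round(2))
D=get('side'); zoom(D,(250,120,400,240),4,'d9z')
```

```text
pos [639.8 -51.3  85.2] tool-x yaw -179.33 shift mm [ 1.7  0.5 -0.6] F [-3.1  0.7 12.5] t 11.68
turn about tool z 0.07
[0.36 1.44 0.02]
```

View pics/d9z.png

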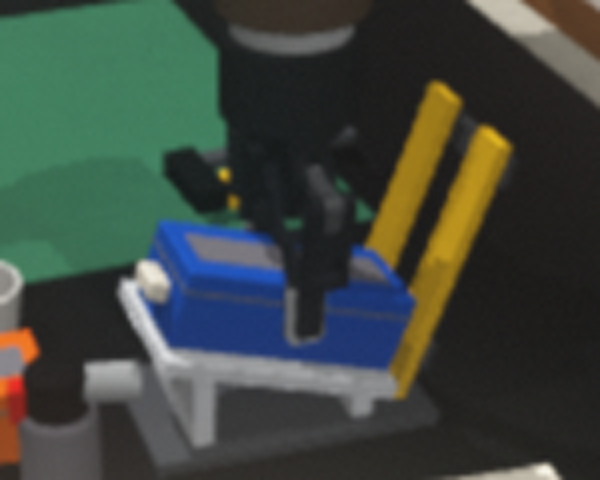

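Emit:
drive_tool:
  plan:
    - [[-0.001,0,0.0003],0]
    - [[-0.001,0,0.0003],0]
    - [[-0.001,0,0.0003],0]
    - [[0,0,0],0]

```text
clock: 12.22
position: [640.7, -51.3, 84.9]
ee_rot: [-0.006, 1.0, -0.0, 0.0]
contact_force: [-9.0, 2.1, 18.1]
gripper_width: 61.0
```

Run:
```python
from h import *
go([638.1,-50.8,85.8],180.6); print(arm.read_state()['wrist_torque'].round(2))
```

```text
pos [640.7 -51.3  84.9] tool-x yaw -179.34 shift mm [ 2.6  0.5 -0.9] F [-9.   2.1 18.1] t 12.22
turn about tool z 0.06
[0.72 2.86 0.05]
```

Emit:
drive_tool:
  plan:
    - [[0,0,-0.0015],0]
    - [[0,0,0],0]

```text
clock: 12.48
position: [640.7, -51.3, 84.9]
ee_rot: [-0.006, 1.0, -0.0, -0.0]
contact_force: [-7.0, 1.1, 12.6]
gripper_width: 61.1
```

Emit:
drive_tool:
  plan:
    - [[0,0,0],0]
    - [[0,0,0],0]
    - [[0,0,0],0]
    - [[0,0,0],0]
    - [[0,0,-0.02],0]
    - [[0,0,-0.04],0]
    - [[0,0,-0.05],0]
    - [[0.01,0,-0.05],0]
    - [[0,0,0],0]
  fingers: -1

```text
clock: 13.6
position: [633.1, -51.2, 248.0]
ee_rot: [-0.006, 1.0, 0.0, 0.005]
contact_force: [0.8, -0.3, -0.3]
gripper_width: 85.4
```

Run:
```python
from h import *
go([430,-32.7,240],179.5)
D=get('side'); zoom(D,(190,100,400,250),3.8,'d10z')
S=get('scene'); zoom(S,(230,170,370,310),4,'s10z'); get('wrist','w10')
```

```text
pos [633.1 -51.2 248. ] tool-x yaw -179.36 shift mm [203.   20.7   5.8] F [ 0.8 -0.3 -0.3] t 13.6
turn about tool z 1.14
```

View pics/d10z.png

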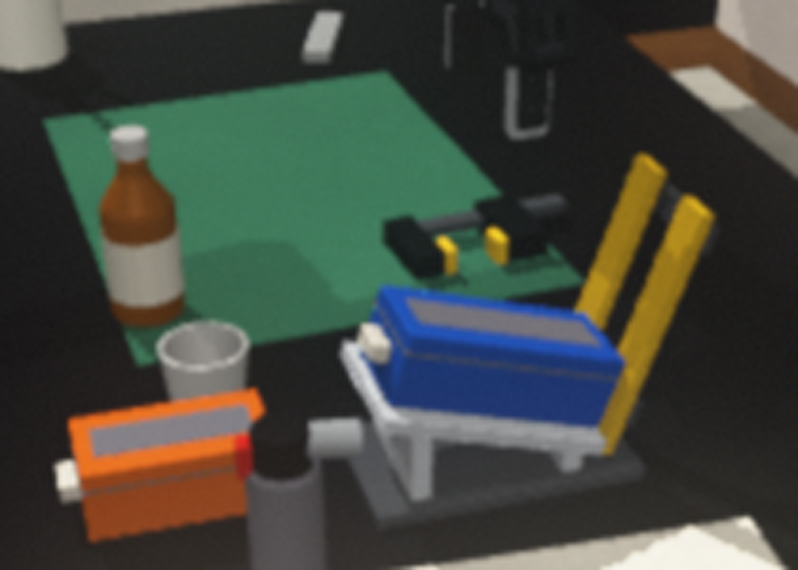

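View pics/s10z.png

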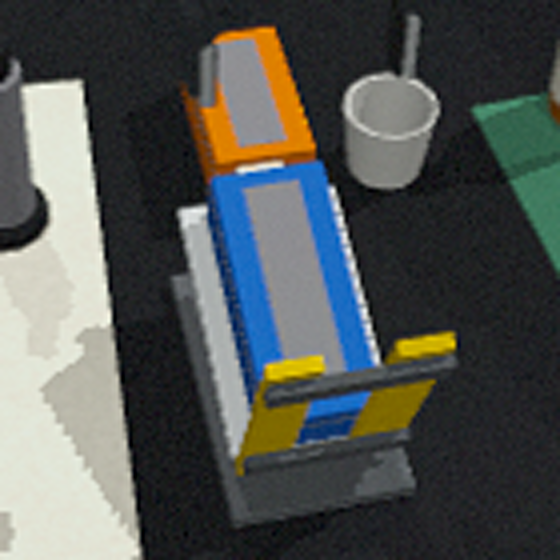

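View pics/w10.png

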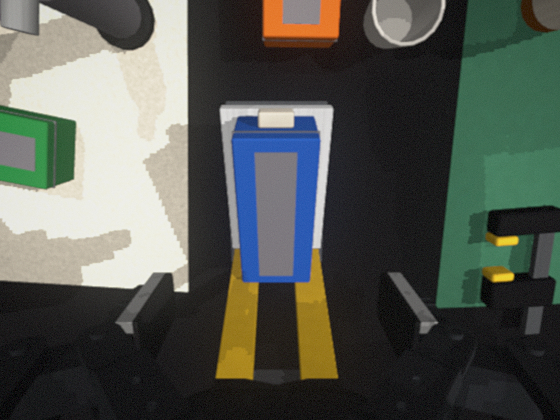

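Blue lies flat on the slope, flush against the uprights, centred at (276,205) in the wrist view and tab out. Next is orange, and I'll look on the way.

Emit:
drive_tool:
  plan:
    - [[0.025,0.009,0],1.1]
    - [[0.05,0.009,0],0]
    - [[0.05,0,0],0]
    - [[0.015,0,0],0]
    - [[0,0,0],0]
    - [[0,0,0],0]
  fingers: -0.74

```text
clock: 14.5
position: [492.4, -32.4, 241.9]
ee_rot: [0.004, 1.0, -0.0, -0.0]
contact_force: [-0.2, 0.8, 0.3]
gripper_width: 74.2
```

Run:
```python
from h import *
W=get('wrist','w11'); 
h=cv2.cvtColor(W['bgr'],cv2.COLOR_BGR2HSV)
r,b=topquad(W,'orange',smin=150);print(r)
q=cv2.approxPolyDP(b,6,True)[:,0];print(q.tolist(),ray(W,q,48).round(1).tolist())
go([432,-32.7,36])
```

```text
((444.610107421875, -32.71788787841797), (63.64934539794922, 115.74874877929688), 89.86080169677734)
[[242, 68], [242, 199], [307, 202], [313, 71]] [[386.7, -60.2, 48.0], [499.2, -64.4, 48.0], [502.6, -4.2, 48.0], [389.5, -1.1, 48.0]]
pos [492.4 -32.4 241.8] tool-x yaw 179.49 shift mm [ 60.3  -0.8 205.9] F [0.  0.2 0.8] t 14.55
```

View pics/w11.png

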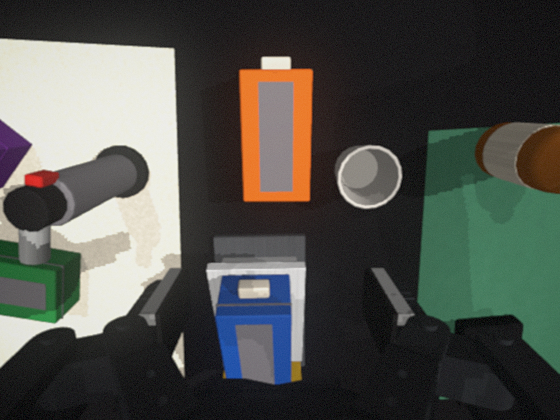

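Emit:
drive_tool:
  plan:
    - [[0.03,0,0.02],0]
    - [[0.03,-0.0005,0.04],0]
    - [[0,0,0.05],0]
    - [[0,0,0.04],0]
    - [[0,0,0],0]
    - [[0,0,0],0]

```text
clock: 15.3
position: [432.8, -32.2, 93.2]
ee_rot: [0.004, 1.0, 0.0, 0.001]
contact_force: [0.8, -0.0, 0.4]
gripper_width: 74.3
```

Run:
```python
from h import *
W=get('wrist','w12'); 
go([432,-32.7,36])
```

```text
pos [432.9 -32.1  93.6] tool-x yaw 179.52 shift mm [ 1.1 -0.7 57.6] F [ 0.7 -0.9 -0.8] t 15.35
```

View pics/w12.png

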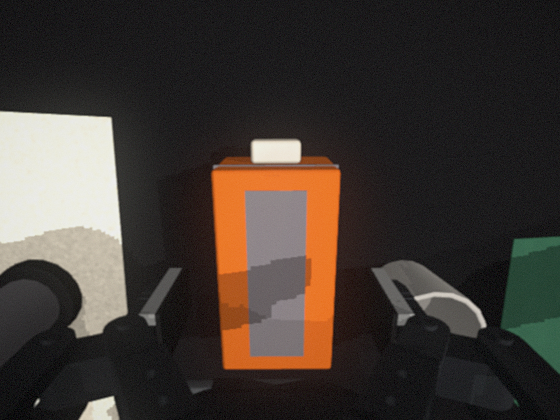

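Emit:
drive_tool:
  plan:
    - [[0.001,-0.0007,0.025],0]
    - [[0,0,0.02],0]
    - [[0,0,0.009],0]
    - [[0,0,0.003],0]
    - [[0,0,0],0]

```text
clock: 15.98
position: [430.8, -32.9, 36.0]
ee_rot: [0.004, 1.0, 0.0, 0.001]
contact_force: [0.1, 0.1, -0.6]
gripper_width: 74.1
```

Emit:
drive_tool:
  plan:
    - [[0,0,0],0]
    - [[0,0,0],0]
    - [[0,0,0],0]
    - [[0,0,0],0]
    - [[0,0,0],0]
  fingers: 1

```text
clock: 16.6
position: [430.8, -32.9, 36.3]
ee_rot: [0.004, 1.0, 0.0, 0.001]
contact_force: [-0.9, 0.3, 5.5]
gripper_width: 61.0
```

Run:
```python
from h import *
W=get('wrist','w13'); 
go([432,-32.7,36])
h=cv2.cvtColor(W['bgr'],cv2.COLOR_BGR2HSV)
b=blobs(mask(W,'orange'))[0];print(cv2.boundingRect(b))
```

```text
pos [430.8 -32.9  36.3] tool-x yaw 179.53 shift mm [-1.2  0.2  0.3] F [-0.6  0.5  5.8] t 16.65
(169, 198, 204, 193)
```

View pics/w13.png

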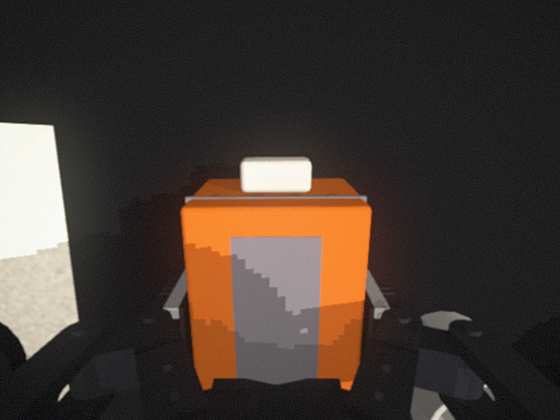

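Run:
```python
from h import *
W=get('wrist')
print(ray(W,[[276,203],[276,207],[276,199]],48).round(1))
```

```text
[[385.9 -32.8  48. ]
 [387.2 -32.8  48. ]
 [384.6 -32.8  48. ]]
```

Emit:
drive_tool:
  plan:
    - [[0,0,-0.02],0]
    - [[0,0,-0.05],0]
    - [[0,0,-0.05],0]
    - [[0,0,-0.05],-1.1]
    - [[-0.02,-0.003,-0.01],0]
    - [[-0.045,-0.005,0],0]
    - [[-0.05,-0.005,0],0]
    - [[-0.05,-0.005,0],0]
    - [[-0.035,0,0],0]
    - [[-0.013,0,0],0]
    - [[0,0,0],0]
    - [[0,0,0],0]

```text
clock: 18.2
position: [642.0, -48.8, 215.3]
ee_rot: [-0.005, 1.0, 0.0, -0.001]
contact_force: [-0.8, 0.2, -2.0]
gripper_width: 61.2
```

Run:
```python
from h import *
W=get('wrist','w14'); 
go([642.5,-51.3,149],180.6)
D=get('side'); zoom(D,(190,80,400,240),3.8,'d14z')
```

```text
pos [642.1 -48.8 215.7] tool-x yaw -179.39 shift mm [-0.4 -2.5 66.7] F [ 0.9 -0.3 -2.2] t 18.25
turn about tool z 0.01
```

View pics/w14.png

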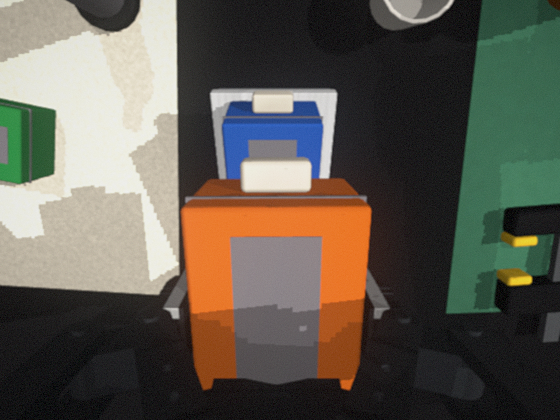

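View pics/d14z.png

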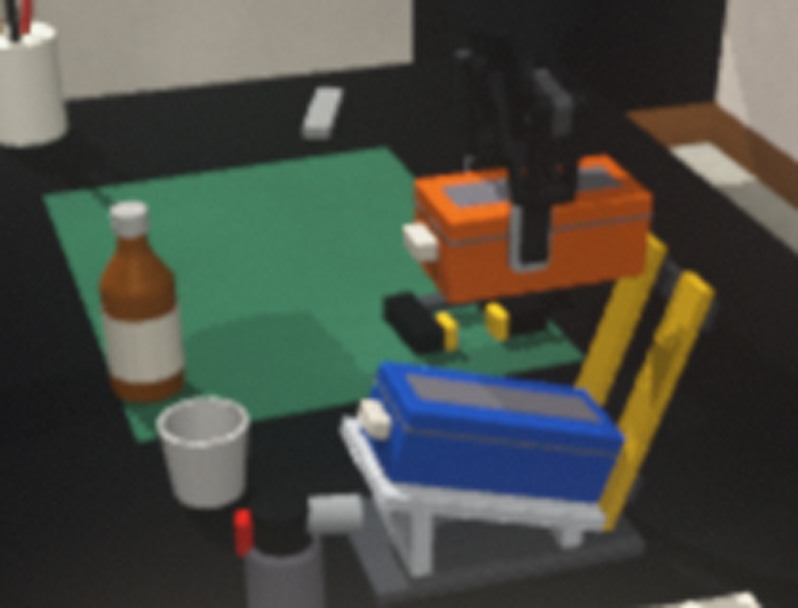

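Emit:
drive_tool:
  plan:
    - [[0,-0.0022,0.025],0]
    - [[0,0,0.022],0]
    - [[0,0,0.012],0]
    - [[0,0,0.003],0]
    - [[0,0,0],0]
    - [[0,0,0.001],0]
    - [[0,0,0.001],0]
    - [[0,0,0.001],0]
    - [[0,0,0],0]

```text
clock: 19.42
position: [643.3, -51.1, 150.2]
ee_rot: [-0.005, 1.0, -0.0, -0.0]
contact_force: [-0.1, 0.8, -1.4]
gripper_width: 61.4
```

Run:
```python
from h import *
go([642.5,-51.3,149],180.6);print(arm.read_state()['wrist_torque'].round(2))
D=get('side'); zoom(D,(250,100,400,230),4,'d15z')
```

```text
pos [643.3 -51.1 150.2] tool-x yaw -179.4 shift mm [ 0.8 -0.2  1.2] F [-0.1  0.8 -1.4] t 19.43
turn about tool z -0.0
[0.03 0.07 0.  ]
```

View pics/d15z.png

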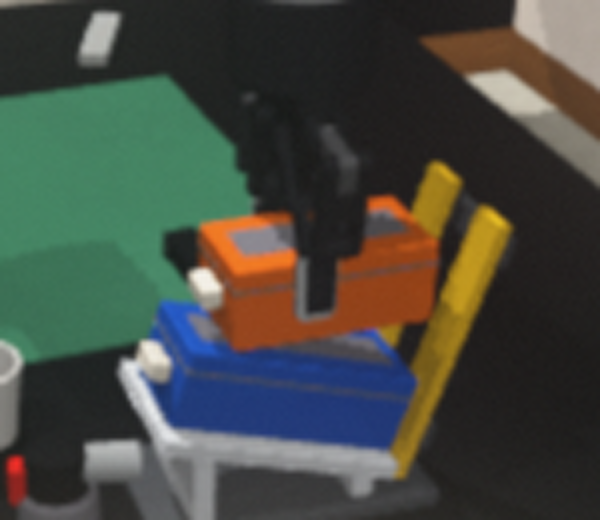

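Emit:
drive_tool:
  plan:
    - [[0,0,0.001],0]
    - [[-0.001,0,0.002],0]
    - [[-0.001,0,0.002],0]
    - [[-0.001,0,0.002],0]
    - [[-0.001,0,0.002],0]
    - [[0,0,0],0]

```text
clock: 20.23
position: [648.9, -51.3, 145.2]
ee_rot: [-0.006, 1.0, -0.001, 0.002]
contact_force: [-1.9, 0.3, 11.3]
gripper_width: 61.4
```

Emit:
drive_tool:
  plan:
    - [[-0.001,0,0.002],0]
    - [[-0.001,0,0.002],0]
    - [[-0.0005,0,0.002],0]
    - [[0,0,0.001],0]
    - [[0,0,0.001],0]
    - [[0,0,0],0]

```text
clock: 20.98
position: [650.9, -51.4, 142.6]
ee_rot: [-0.007, 1.0, -0.001, 0.003]
contact_force: [-12.6, 2.3, 31.3]
gripper_width: 61.2
```

Run:
```python
from h import *
go([654.5,-51.3,131.4],180.6);print(arm.read_state()['wrist_torque'].round(2))
D=get('side'); zoom(D,(250,100,400,230),4,'d16z')
```

```text
pos [650.9 -51.4 142.6] tool-x yaw -179.24 shift mm [-3.5  0.1 11.3] F [-12.6   2.3  31.3] t 20.98
turn about tool z 0.16
[ 0.94  4.01 -0.06]
```

View pics/d16z.png

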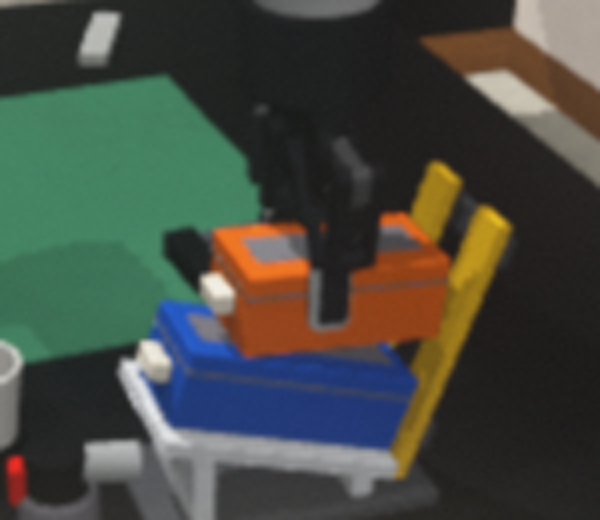

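Orange slid forward and its leading bottom edge jammed on the backstop at about 31 N. I'll back off up-slope, then press square to the slope.

Emit:
drive_tool:
  plan:
    - [[0.001,0,-0.003],0]
    - [[0.002,0,-0.002],0]
    - [[0.003,0,-0.001],0]
    - [[0,0,0],0]
    - [[0,0,0],0]

```text
clock: 21.65
position: [649.4, -51.1, 143.8]
ee_rot: [-0.006, 1.0, -0.0, 0.007]
contact_force: [5.9, 0.1, 6.7]
gripper_width: 61.4
```

Run:
```python
from h import *
go([642.8,-51.3,135.2],180.6);print(arm.read_state()['wrist_torque'].round(2))
D=get('side'); zoom(D,(250,100,400,230),4,'d17z')
```

```text
pos [649.4 -51.1 143.8] tool-x yaw -179.27 shift mm [ 6.7 -0.1  8.5] F [5.9 0.1 6.7] t 21.65
turn about tool z 0.13
[-0.15 -1.3   0.03]
```

View pics/d17z.png

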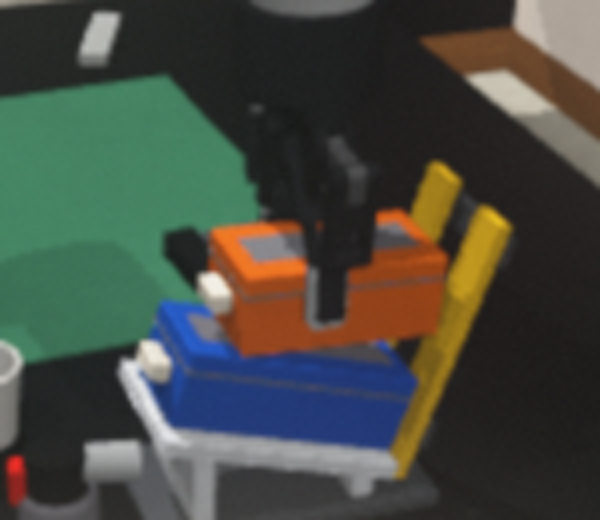

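Emit:
drive_tool:
  plan:
    - [[0.001,0,-0.004],0]
    - [[0.002,0,-0.001],0]
    - [[0.001,0,0],0]
    - [[0,0,0],0]

```text
clock: 22.2
position: [642.2, -50.9, 145.9]
ee_rot: [-0.006, 1.0, -0.0, 0.003]
contact_force: [6.2, 0.2, 2.9]
gripper_width: 61.2
```

Run:
```python
from h import *
go([642.8,-51.3,135.2],180.6);print(arm.read_state()['wrist_torque'].round(2))
D=get('side'); zoom(D,(250,100,400,230),4,'d18z')
```

```text
pos [642.2 -50.9 145.9] tool-x yaw -179.34 shift mm [-0.6 -0.4 10.7] F [6.2 0.2 2.9] t 22.2
turn about tool z 0.06
[ 0.02 -1.47  0.05]
```

View pics/d18z.png

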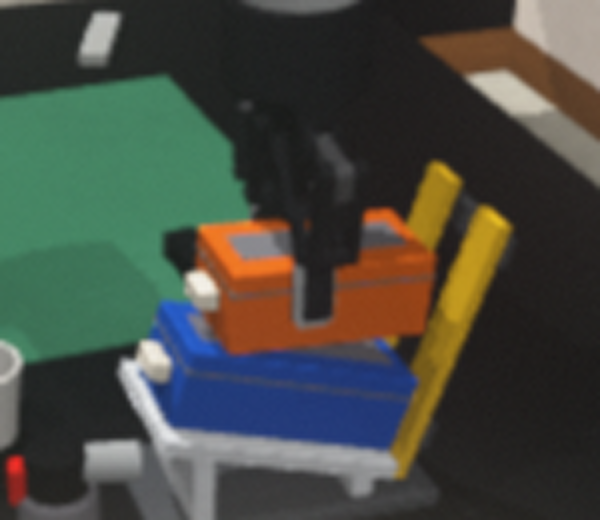

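Emit:
drive_tool:
  plan:
    - [[0,0,0.002],0]
    - [[0,0,0.002],0]
    - [[0,0,0.002],0]
    - [[0,0,0.002],0]
    - [[0,0,0.002],0]
    - [[0,0,0],0]

```text
clock: 23.0
position: [645.3, -50.9, 140.5]
ee_rot: [-0.007, 1.0, -0.001, 0.008]
contact_force: [6.8, 1.4, 14.8]
gripper_width: 61.2
```

Run:
```python
from h import *
go([642.8,-51.3,135.2],180.6);print(arm.read_state()['wrist_torque'].round(2))
D=get('side'); zoom(D,(250,100,400,230),4,'d19z')
```

```text
pos [645.3 -50.9 140.5] tool-x yaw -179.23 shift mm [ 2.6 -0.4  5.2] F [ 6.8  1.4 14.8] t 23.0
turn about tool z 0.17
[ 0.27 -1.18  0.  ]
```

View pics/d19z.png

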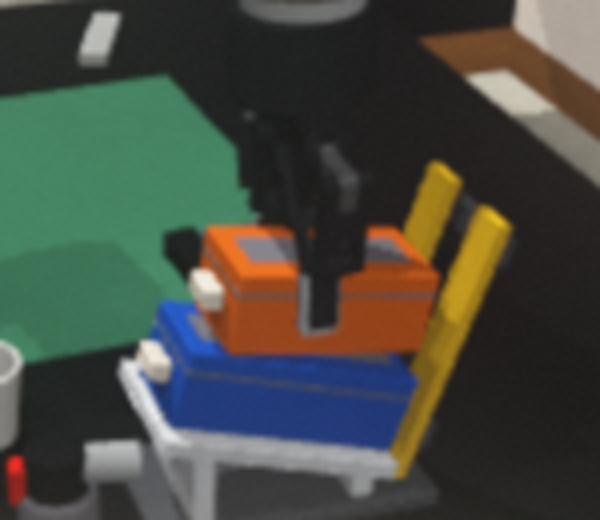

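Pivoting well. Continue square to the slope.

Emit:
drive_tool:
  plan:
    - [[0.0005,0,0.002],0]
    - [[0.0005,0,0.002],0]
    - [[0,0,0.002],0]
    - [[0,0,0.002],0]
    - [[0,0,0],0]

```text
clock: 23.68
position: [647.7, -50.8, 134.6]
ee_rot: [-0.007, 1.0, -0.001, 0.012]
contact_force: [11.6, 0.3, 16.7]
gripper_width: 61.4
```

Run:
```python
from h import *
go([642.8,-51.3,135.2],180.6);print(arm.read_state()['wrist_torque'].round(2))
D=get('side'); zoom(D,(250,100,400,230),4,'d20z')
```

```text
pos [647.7 -50.8 134.6] tool-x yaw -179.16 shift mm [ 4.9 -0.4 -0.8] F [11.6  0.3 16.7] t 23.68
turn about tool z 0.24
[ 0.06 -2.34  0.01]
```

View pics/d20z.png

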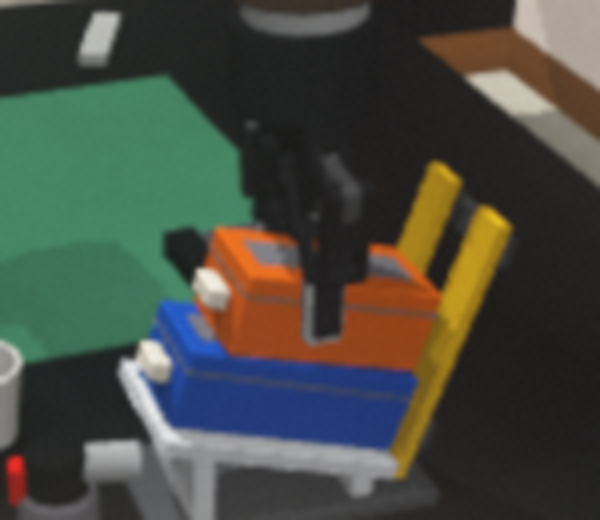

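Emit:
drive_tool:
  plan:
    - [[-0.001,0,0.0003],0]
    - [[-0.001,0,0.0003],0]
    - [[-0.001,0,0.0003],0]
    - [[-0.001,0,0.0003],0]
    - [[-0.001,0,0.0003],0]
    - [[-0.001,0,0.0003],0]
    - [[-0.001,0,0.0003],0]
    - [[-0.001,0,0.0003],0]
    - [[0,0,0],0]

```text
clock: 24.85
position: [648.9, -50.9, 132.2]
ee_rot: [-0.007, 1.0, -0.001, 0.004]
contact_force: [-6.5, 3.8, 29.1]
gripper_width: 60.9
```

Run:
```python
from h import *
go([654.5,-51.3,131.4],180.6);print(arm.read_state()['wrist_torque'].round(2))
D=get('side'); zoom(D,(250,100,400,230),4,'d21z')
```

```text
pos [648.9 -50.9 132.2] tool-x yaw -179.23 shift mm [-5.6 -0.5  0.9] F [-6.5  3.8 29.1] t 24.85
turn about tool z 0.17
[ 1.18  1.97 -0.03]
```

View pics/d21z.png

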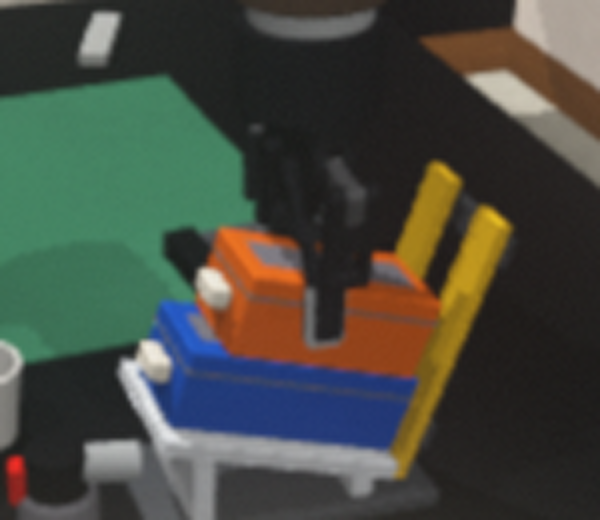

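Emit:
drive_tool:
  plan:
    - [[0,0,-0.002],0]
    - [[-0.001,0,-0.001],0]
    - [[-0.001,0,0.0003],0]
    - [[-0.001,0,0.0003],0]
    - [[-0.001,0,0.0003],0]
    - [[-0.001,0,0.0003],0]
    - [[0,0,0],0]

```text
clock: 25.78
position: [653.1, -51.2, 130.9]
ee_rot: [-0.006, 1.0, -0.001, 0.003]
contact_force: [-2.9, 1.6, 18.1]
gripper_width: 61.2
```

Run:
```python
from h import *
go([654.5,-51.3,131.4],180.6);print(arm.read_state()['wrist_torque'].round(2))
D=get('side'); zoom(D,(250,100,400,230),4,'d22z')
```

```text
pos [653.1 -51.2 130.9] tool-x yaw -179.3 shift mm [-1.4 -0.1 -0.5] F [-2.9  1.6 18.1] t 25.77
turn about tool z 0.1
[ 0.35  0.86 -0.04]
```

View pics/d22z.png

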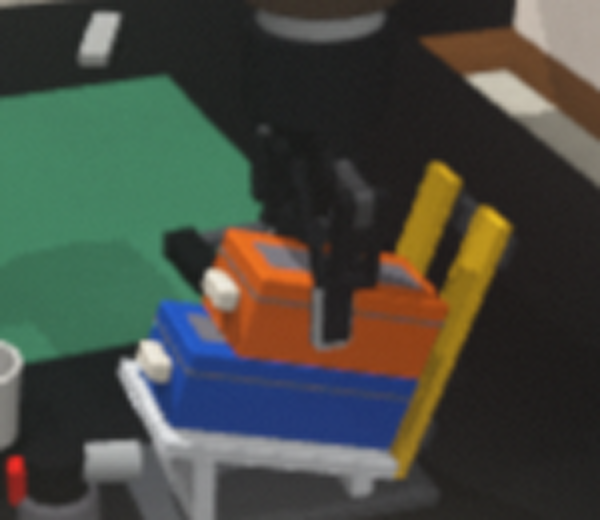

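Emit:
drive_tool:
  plan:
    - [[-0.001,0,-0.0003],0]
    - [[-0.001,0,0.0003],0]
    - [[-0.001,0,0.0003],0]
    - [[-0.001,0,0.0003],0]
    - [[0,0,0],0]

```text
clock: 26.45
position: [653.6, -51.2, 130.7]
ee_rot: [-0.006, 1.0, -0.001, -0.001]
contact_force: [-13.5, 2.9, 25.3]
gripper_width: 61.4
```

Run:
```python
from h import *
go([654.5,-51.3,131.4],180.6);print(arm.read_state()['wrist_torque'].round(2))
```

```text
pos [653.6 -51.2 130.7] tool-x yaw -179.33 shift mm [-0.9 -0.1 -0.7] F [-13.5   2.9  25.3] t 26.45
turn about tool z 0.07
[ 0.78  3.25 -0.02]
```

Emit:
drive_tool:
  plan:
    - [[0,0,-0.002],0]
    - [[0,0,0],0]

```text
clock: 26.7
position: [653.6, -51.2, 130.7]
ee_rot: [-0.006, 1.0, -0.001, -0.002]
contact_force: [-10.4, 1.7, 18.1]
gripper_width: 61.0
```

Emit:
drive_tool:
  plan:
    - [[0,0,0],0]
    - [[0,0,0],0]
    - [[0,0,0],0]
    - [[0,0,0],0]
    - [[0,0,-0.02],0]
    - [[0,0,-0.04],0]
    - [[0,0,-0.05],0]
    - [[0,0,-0.03],0]
    - [[0,0,0],0]
  fingers: -1

```text
clock: 27.82
position: [657.0, -51.0, 270.4]
ee_rot: [-0.005, 1.0, 0.0, 0.003]
contact_force: [-0.2, 0.5, -0.4]
gripper_width: 85.3
```

Run:
```python
from h import *
go([597,-240,265],90)
D=get('side'); zoom(D,(230,100,400,230),4.5,'d23z')
S=get('scene'); zoom(S,(230,170,370,310),4,'s23z'); get('wrist','w23')
```

```text
pos [657.  -51.  270.4] tool-x yaw -179.39 shift mm [  62.1 -188.4    4.9] F [-0.2  0.5 -0.4] t 27.82
turn about tool z -89.39
```

View pics/d23z.png

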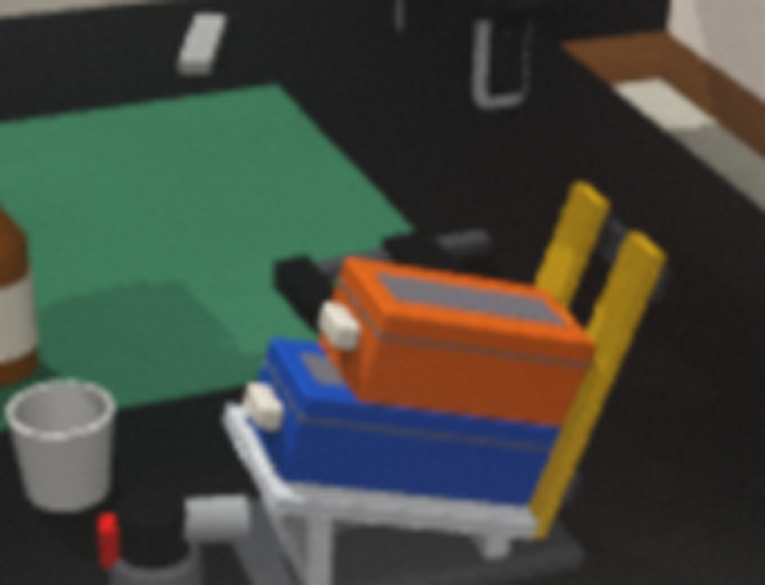

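View pics/s23z.png

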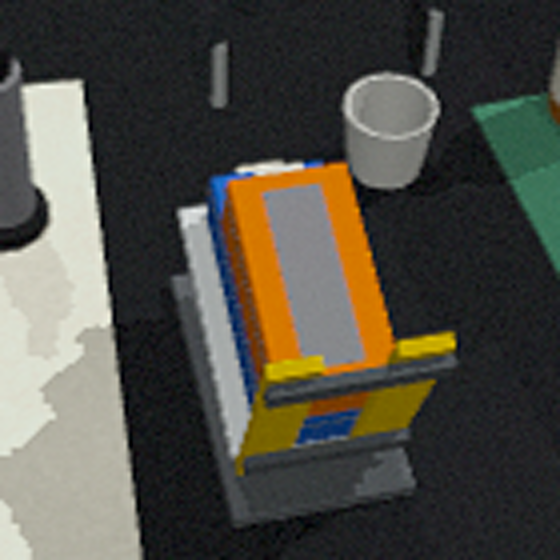

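View pics/w23.png

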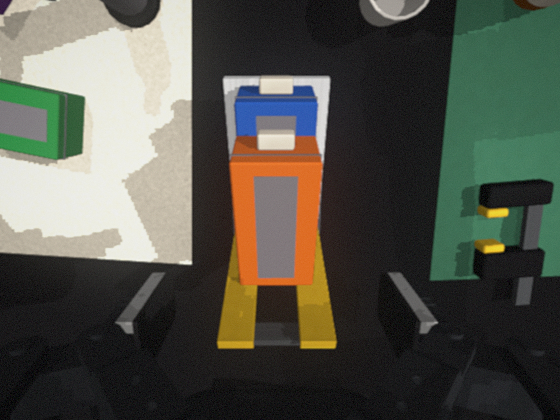

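Orange is flat, flush and centred on blue. Now green.

Emit:
drive_tool:
  plan:
    - [[0.01,-0.045,0],0]
    - [[0.014,-0.05,0],0]
    - [[0.014,-0.05,0],0]
    - [[0.012,-0.045,0],0]
    - [[0,0,0],-9.8]
    - [[0,0,0],-9.8]
    - [[0,0,0],-9.8]
    - [[0,0,0],-9.8]
    - [[0,0,0],-9.8]
    - [[0,0,0],-9.8]
    - [[0,0,0],-9.8]
    - [[0,0,0],-9.4]

```text
clock: 29.48
position: [607.2, -241.3, 264.9]
ee_rot: [-0.635, 0.772, 0.002, -0.001]
contact_force: [-0.6, -0.6, 0.3]
gripper_width: 85.5
```

Emit:
drive_tool:
  plan:
    - [[0,0,0],0]
    - [[0,0,0],0]

```text
clock: 29.72
position: [607.6, -241.4, 266.0]
ee_rot: [-0.632, 0.775, 0.001, -0.001]
contact_force: [0.5, -0.2, -0.0]
gripper_width: 85.3
```

Run:
```python
from h import *
W=get('wrist','w24')
r,b=topquad(W,'green');print(r)
q=cv2.approxPolyDP(b,6,True)[:,0];print(q.tolist(),ray(W,q,48).round(1).tolist())
go([r[0][0],r[0][1],36])
```

```text
((593.1372680664062, -302.3076171875), (86.83707427978516, 59.145050048828125), 78.677490234375)
[[246, 72], [248, 166], [307, 167], [310, 72]] [[612.9, -349.7, 48.0], [630.0, -266.6, 48.0], [574.1, -254.2, 48.0], [556.4, -338.2, 48.0]]
pos [ 607.7 -241.4  266.3] tool-x yaw -101.51 shift mm [ 62.6   1.8 230.3] F [ 0.1 -0.9  0. ] t 29.77
```

View pics/w24.png

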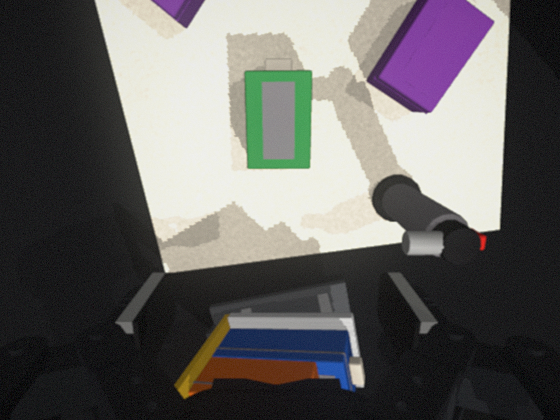

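Emit:
drive_tool:
  plan:
    - [[0.03,0.0018,0.03],0]
    - [[0.0326,0,0.05],0]
    - [[0,0,0.05],0]
    - [[0,0,0.05],0]
    - [[0,0,0],0]
    - [[0,0,0],0]

```text
clock: 30.52
position: [595.1, -303.0, 89.2]
ee_rot: [-0.634, 0.774, -0.002, 0.001]
contact_force: [0.4, 0.1, -0.1]
gripper_width: 85.3
```

Run:
```python
from h import *
W=get('wrist','w25'); go([593.1,-302.3,36],78.7)
```

```text
pos [ 595.5 -303.    90. ] tool-x yaw -101.37 shift mm [-0.3  2.8 54. ] F [0.6 0.4 0.2] t 30.57
turn about tool z -0.07
```

View pics/w25.png

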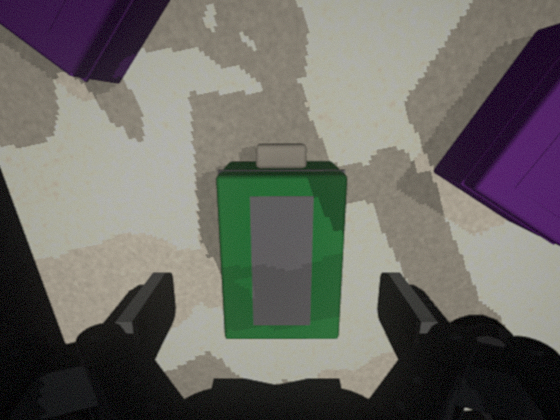

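Emit:
drive_tool:
  plan:
    - [[0,0.0028,0.025],0]
    - [[0,0,0.018],0]
    - [[0,0,0.008],0]
    - [[0,0,0.002],0]
    - [[0,0,0],0]

```text
clock: 31.2
position: [591.5, -302.1, 34.7]
ee_rot: [-0.633, 0.774, -0.0, 0.0]
contact_force: [-0.1, -0.5, 0.3]
gripper_width: 85.1
```

Emit:
drive_tool:
  plan:
    - [[0,0,0],0]
    - [[0,0,0],0]
    - [[0,0,0],0]
    - [[0,0,0],0]
    - [[0,0,0],0]
    - [[0,0,0],0]
  fingers: 1

```text
clock: 31.95
position: [591.8, -302.1, 35.1]
ee_rot: [-0.634, 0.774, -0.001, 0.0]
contact_force: [1.1, 0.2, 6.0]
gripper_width: 61.4
```

Run:
```python
from h import *
W=get('wrist','w26'); go([593.1,-302.3,36],78.7)
h=cv2.cvtColor(W['bgr'],cv2.COLOR_BGR2HSV)
col=W['bgr'][150:260:3,225]; print([(150+3*i,c.tolist()) for i,c in enumerate(col)])
```

```text
pos [ 591.8 -302.1   35.1] tool-x yaw -101.38 shift mm [-0.1 -1.3 -0.9] F [1.4 0.7 5.3] t 32.0
turn about tool z -0.08
[(150, [139, 152, 161]), (153, [133, 146, 154]), (156, [134, 147, 155]), (159, [137, 151, 157]), (162, [128, 142, 148]), (165, [113, 126, 131]), (168, [107, 117, 123]), (171, [113, 126, 131]), (174, [111, 123, 129]), (177, [109, 119, 126]), (180, [29, 48, 29]), (183, [34, 59, 31]), (186, [31, 54, 27]), (189, [32, 56, 29]), (192, [28, 58, 29]), (195, [46, 51, 46]), (198, [48, 64, 43]), (201, [30, 54, 20]), (204, [34, 58, 29]), (207, [45, 82, 37]), (210, [50, 86, 39]), (213, [44, 86, 35]), (216, [45, 87, 36]), (219, [45, 85, 27]), (222, [43, 88, 34]), (225, [43, 85, 30]), (228, [42, 85, 33]), (231, [41, 85, 30]), (234, [42, 85, 29]), (237, [45, 86, 34]), (240, [43, 84, 27]), (243, [43, 88, 34]), (246, [43, 85, 29]), (249, [41, 87, 31]), (252, [45, 88, 34]), (255, [46, 88, 34]), (258, [47, 89, 35])]
```

View pics/w26.png

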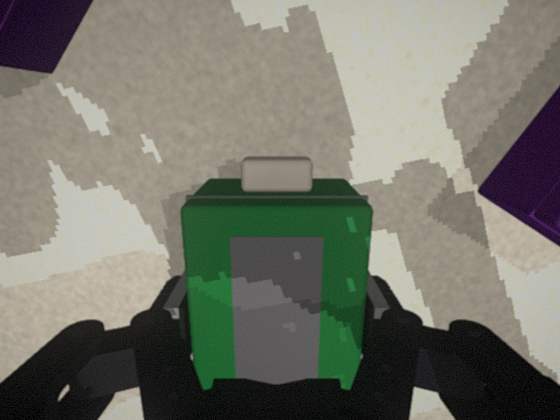

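Emit:
drive_tool:
  plan:
    - [[0,0,-0.02],0]
    - [[0,0,-0.05],0]
    - [[0,0,-0.06],0]
    - [[0,0,-0.06],0]
    - [[0,0,-0.01],9.7]
    - [[0,0,0],9.8]
    - [[0,0,0],9.8]
    - [[0,0,0],9.8]
    - [[0,0,0],9.8]
    - [[0,0,0],9.8]
    - [[0,0,0],9.8]
    - [[0,0,0],9.5]

```text
clock: 33.5
position: [589.9, -301.5, 232.2]
ee_rot: [-0.002, 1.0, 0.001, -0.002]
contact_force: [0.4, 0.4, -1.6]
gripper_width: 61.1
```

Emit:
drive_tool:
  plan:
    - [[0,0,0],0]

```text
clock: 33.62
position: [590.1, -301.6, 232.5]
ee_rot: [-0.006, 1.0, 0.001, -0.001]
contact_force: [1.2, 0.8, -1.7]
gripper_width: 61.7
```

Run:
```python
from h import *
go([684.3,-51.2,230],180.6)
```

```text
pos [ 590.1 -301.6  232.5] tool-x yaw -179.31 shift mm [-97.2 249.3   2.6] F [ 1.2  0.8 -1.7] t 33.62
turn about tool z 0.09
```

Emit:
drive_tool:
  plan:
    - [[-0.01,0.025,0],0]
    - [[-0.02,0.05,0],0]
    - [[-0.02,0.05,0],0]
    - [[-0.02,0.05,0],0]
    - [[-0.016,0.045,0],0]
    - [[-0.01,0.029,0],0]
    - [[0,0,0],0]
    - [[0,0,0],0]

```text
clock: 34.62
position: [683.8, -52.3, 233.4]
ee_rot: [-0.006, 1.0, -0.0, -0.001]
contact_force: [-1.0, -0.8, -1.9]
gripper_width: 61.7
```

Run:
```python
from h import *
W=get('wrist','w27'); 
go([684.3,-51.2,184.6],180.6)
D=get('side'); zoom(D,(220,60,400,230),3.5,'d27z')
```

```text
pos [683.8 -52.8 233.7] tool-x yaw -179.39 shift mm [-0.6  1.6 49.1] F [-0.4  0.2 -1. ] t 34.67
turn about tool z 0.01
```

View pics/w27.png

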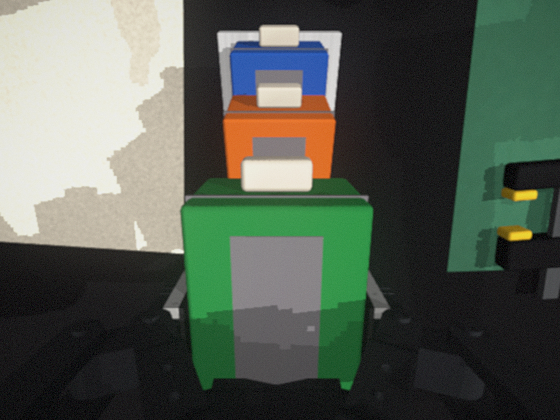

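View pics/d27z.png

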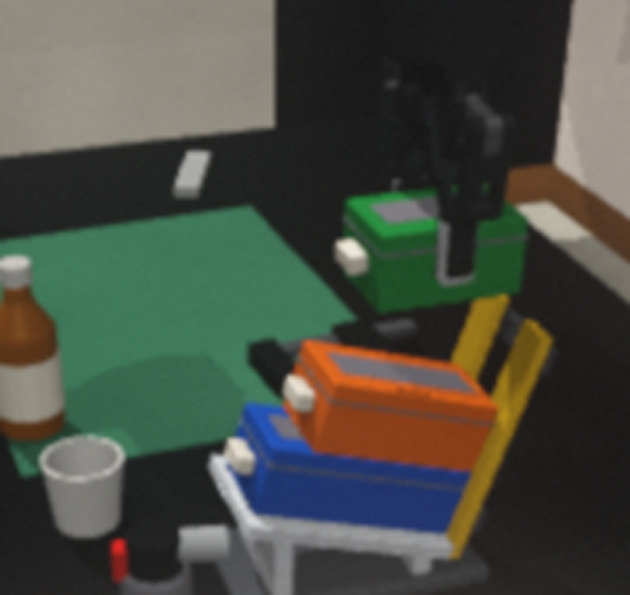

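Emit:
drive_tool:
  plan:
    - [[0,0.0017,0.02],0]
    - [[0,0,0.016],0]
    - [[0,0,0.007],0]
    - [[0,0,0.001],0]
    - [[0,0,0],0]
    - [[0,0,0.001],0]
    - [[0,0,0.001],0]
    - [[0,0,0.001],0]
    - [[0,0,0],0]

```text
clock: 35.85
position: [684.3, -50.2, 187.0]
ee_rot: [-0.005, 1.0, -0.0, -0.0]
contact_force: [0.8, -0.4, -0.9]
gripper_width: 61.1
```

Run:
```python
from h import *
go([684.3,-51.2,184.6],180.6)
D=get('side'); zoom(D,(250,80,400,210),4,'d28z')
```

```text
pos [684.3 -50.2 187. ] tool-x yaw -179.4 shift mm [-0.  -1.   2.4] F [ 0.8 -0.4 -0.9] t 35.85
turn about tool z -0.0
```

View pics/d28z.png

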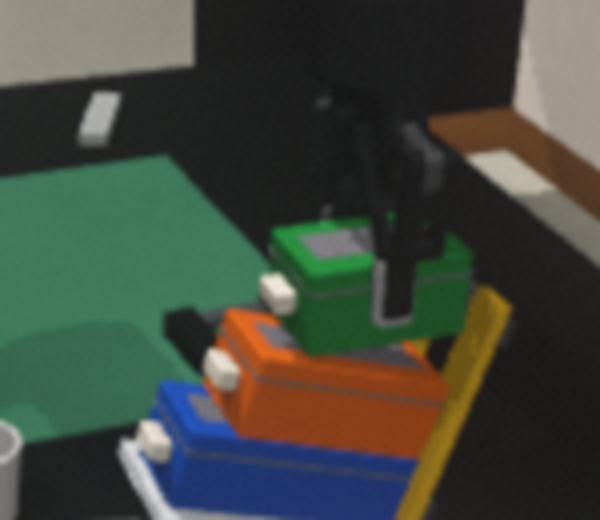

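Emit:
drive_tool:
  plan:
    - [[0,-0.0008,0.001],0]
    - [[0,0,0.002],0]
    - [[0.0006,0,0.002],0]
    - [[0.0006,0,0.002],0]
    - [[0.0006,0,0.002],0]
    - [[0,0,0],0]

```text
clock: 36.65
position: [684.6, -51.0, 183.4]
ee_rot: [-0.006, 1.0, -0.001, 0.004]
contact_force: [-1.1, 2.0, 12.5]
gripper_width: 61.3
```

Run:
```python
from h import *
go([680.5,-51.2,172],180.6)
D=get('side'); zoom(D,(250,80,400,210),4,'d29z')
```

```text
pos [684.6 -51.  183.4] tool-x yaw -179.31 shift mm [ 4.2 -0.1 11.4] F [-1.1  2.  12.5] t 36.65
turn about tool z 0.09
```

View pics/d29z.png

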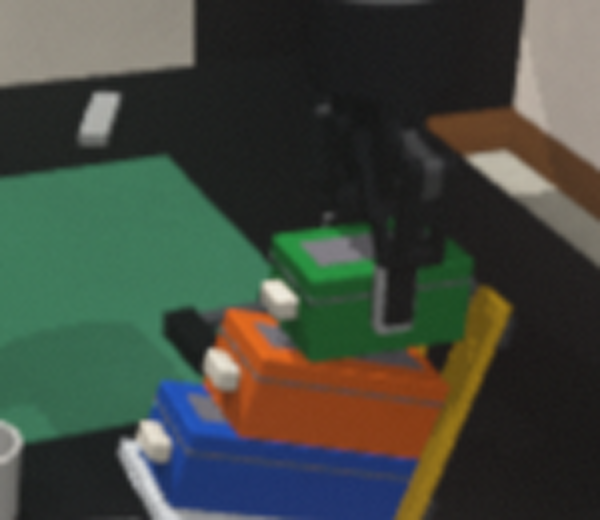

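Emit:
drive_tool:
  plan:
    - [[0.001,0,0.002],0]
    - [[0.001,0,0.002],0]
    - [[0.001,0,0.002],0]
    - [[0.0005,0,0.002],0]
    - [[0,0,0],0]

```text
clock: 37.33
position: [686.7, -50.9, 179.9]
ee_rot: [-0.007, 1.0, -0.001, 0.012]
contact_force: [7.6, 1.7, 18.9]
gripper_width: 61.6
```

Run:
```python
from h import *
go([680.5,-51.2,172],180.6)
D=get('side'); zoom(D,(250,80,400,210),4,'d30z')
```

```text
pos [686.7 -50.9 179.9] tool-x yaw -179.21 shift mm [ 6.4 -0.2  7.8] F [ 7.6  1.7 18.9] t 37.33
turn about tool z 0.19
```

View pics/d30z.png

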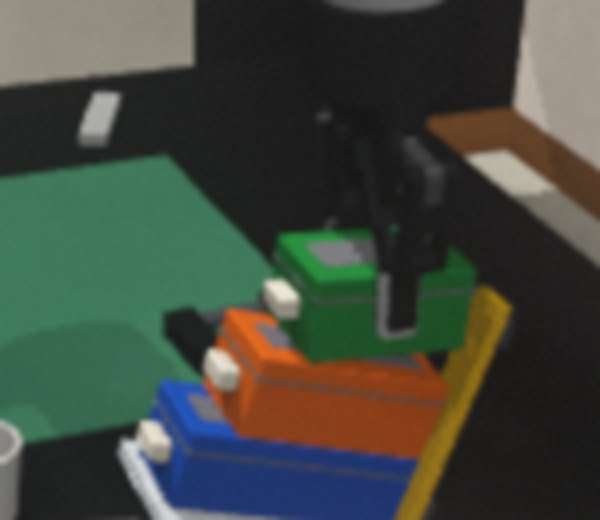

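Emit:
drive_tool:
  plan:
    - [[0.0015,0,0.002],0]
    - [[0.0015,0,0.002],0]
    - [[0.001,0,0.002],0]
    - [[0.001,0,0.002],0]
    - [[0,0,0],0]

```text
clock: 38.0
position: [688.1, -50.8, 176.7]
ee_rot: [-0.008, 1.0, -0.001, 0.021]
contact_force: [15.1, 0.2, 23.9]
gripper_width: 61.5
```

Run:
```python
from h import *
go([680.5,-51.2,172],180.6)
D=get('side'); zoom(D,(250,80,400,210),4,'d31z')
```

```text
pos [688.1 -50.8 176.7] tool-x yaw -179.1 shift mm [ 7.8 -0.2  4.3] F [15.1  0.2 23.9] t 38.0
turn about tool z 0.3
```

View pics/d31z.png

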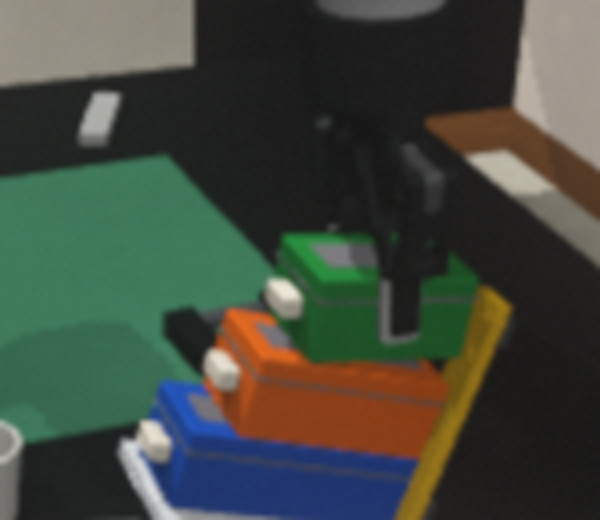

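Emit:
drive_tool:
  plan:
    - [[0.001,0,0.002],0]
    - [[0.001,0,0.002],0]
    - [[0.001,0,0.002],0]
    - [[0,0,0.001],0]
    - [[0,0,0],0]

```text
clock: 38.67
position: [689.2, -50.8, 173.0]
ee_rot: [-0.009, 1.0, -0.001, 0.026]
contact_force: [20.1, -1.3, 28.7]
gripper_width: 61.1
```

Run:
```python
from h import *
go([680.5,-51.2,172],180.6)
D=get('side'); zoom(D,(250,80,400,210),4,'d32z')
```

```text
pos [689.2 -50.8 173. ] tool-x yaw -179.01 shift mm [ 8.8 -0.3  0.6] F [20.1 -1.3 28.7] t 38.67
turn about tool z 0.39
```

View pics/d32z.png

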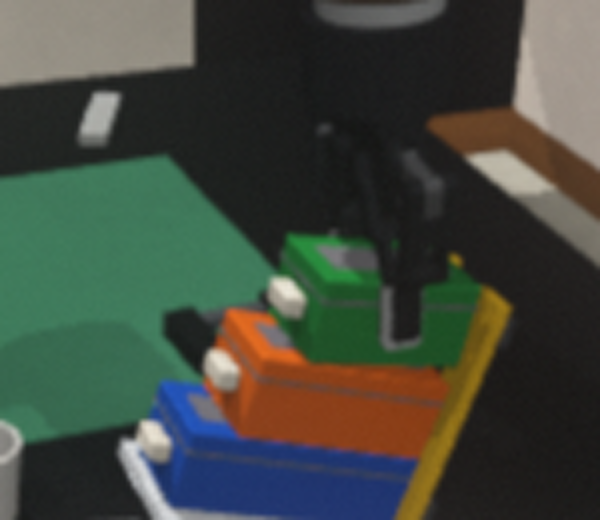

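Emit:
drive_tool:
  plan:
    - [[-0.001,0,0.001],0]
    - [[-0.001,0,0.001],0]
    - [[-0.001,0,0.001],0]
    - [[-0.001,0,0.0005],0]
    - [[0,0,0],0]

```text
clock: 39.35
position: [690.4, -50.8, 168.9]
ee_rot: [-0.008, 1.0, -0.001, 0.023]
contact_force: [14.1, 1.3, 30.5]
gripper_width: 61.1
```

Run:
```python
from h import *
go([692.4,-51.2,168.2],180.6)
D=get('side'); zoom(D,(250,80,400,210),4,'d33z')
```

```text
pos [690.4 -50.8 168.9] tool-x yaw -179.05 shift mm [-1.9 -0.4  0.8] F [14.1  1.3 30.5] t 39.35
turn about tool z 0.35
```

View pics/d33z.png

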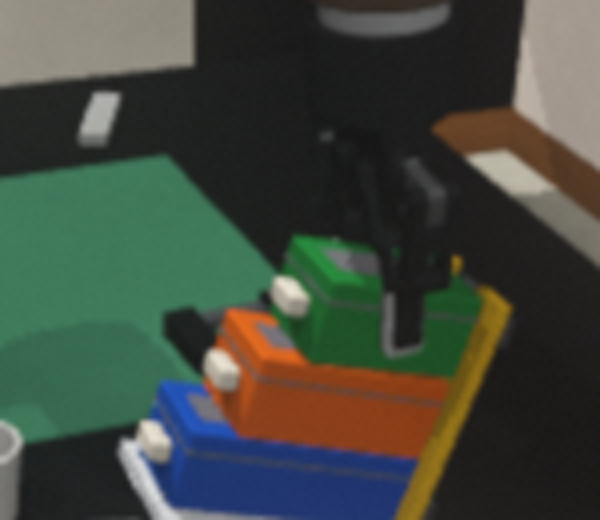

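Emit:
drive_tool:
  plan:
    - [[-0.001,0,-0.0015],0]
    - [[-0.001,0,-0.0005],0]
    - [[-0.001,0,0],0]
    - [[-0.001,0,0],0]
    - [[-0.001,0,0],0]
    - [[-0.001,0,0],0]
    - [[-0.001,0,0],0]
    - [[0,0,0],0]

```text
clock: 40.4
position: [690.8, -50.9, 168.2]
ee_rot: [-0.008, 1.0, -0.001, 0.014]
contact_force: [2.2, 3.4, 31.4]
gripper_width: 61.6
```

Run:
```python
from h import *
go([692.4,-51.2,168.2],180.6)
D=get('side'); zoom(D,(250,80,400,210),4,'d34z')
```

```text
pos [690.8 -50.9 168.2] tool-x yaw -179.13 shift mm [-1.6 -0.3  0.1] F [ 2.2  3.4 31.4] t 40.4
turn about tool z 0.27
```

View pics/d34z.png

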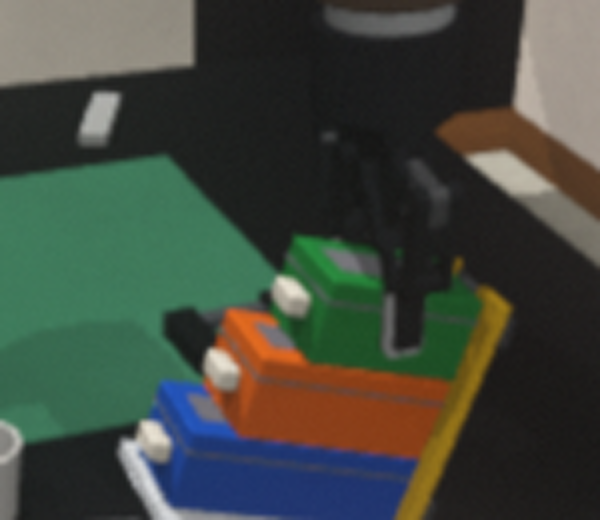

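Emit:
drive_tool:
  plan:
    - [[0,0,-0.002],0]
    - [[0,0,-0.002],0]
    - [[-0.001,0,-0.001],0]
    - [[-0.001,0,0],0]
    - [[-0.001,0,0],0]
    - [[-0.001,0,0],0]
    - [[-0.001,0,0],0]
    - [[0,0,0],0]

```text
clock: 41.45
position: [691.0, -51.0, 167.7]
ee_rot: [-0.007, 1.0, -0.001, 0.007]
contact_force: [-2.9, 1.7, 21.4]
gripper_width: 61.1
```

Run:
```python
from h import *
go([692.4,-51.2,168.2],180.6)
D=get('side'); zoom(D,(250,80,400,210),4,'d35z')
```

```text
pos [691.  -51.  167.7] tool-x yaw -179.22 shift mm [-1.4 -0.2 -0.5] F [-2.9  1.7 21.4] t 41.45
turn about tool z 0.18
```

View pics/d35z.png

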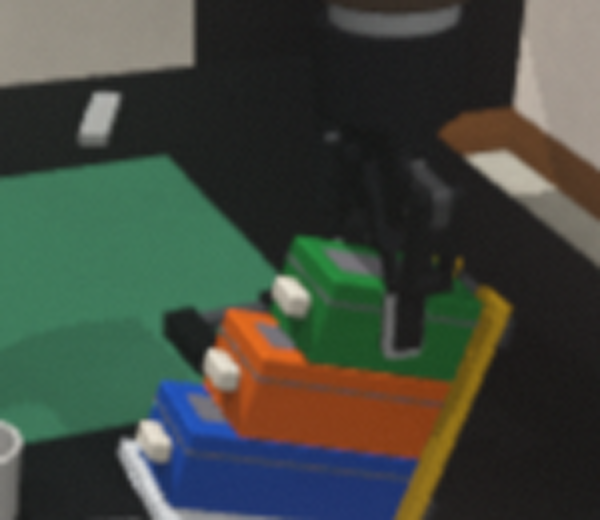

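Emit:
drive_tool:
  plan:
    - [[-0.001,0,-0.002],0]
    - [[-0.001,0,-0.001],0]
    - [[-0.001,0,0],0]
    - [[-0.001,0,0],0]
    - [[-0.001,0,0],0]
    - [[0,0,0],0]

```text
clock: 42.25
position: [691.2, -51.1, 167.1]
ee_rot: [-0.006, 1.0, -0.001, 0.0]
contact_force: [-9.4, 2.8, 16.9]
gripper_width: 61.6
```

Run:
```python
from h import *
go([692.4,-51.2,168.2],180.6)
```

```text
pos [691.2 -51.1 167.1] tool-x yaw -179.26 shift mm [-1.2 -0.2 -1.1] F [-9.4  2.8 16.9] t 42.25
turn about tool z 0.14
```

Emit:
drive_tool:
  plan:
    - [[-0.001,0,-0.001],0]
    - [[-0.001,0,-0.001],0]
    - [[-0.001,0,0],0]
    - [[0,0,0],0]

```text
clock: 42.75
position: [691.3, -51.1, 167.1]
ee_rot: [-0.006, 1.0, -0.001, -0.004]
contact_force: [-15.3, 2.6, 15.1]
gripper_width: 61.1
```

Emit:
drive_tool:
  plan:
    - [[0,0,0],0]
    - [[0,0,0],0]
    - [[0,0,0],0]
    - [[0,0,0],0]
    - [[0,0,-0.02],0]
    - [[0,0,-0.04],0]
    - [[0,0,-0.04],0]
    - [[0.02,0,-0.02],0]
    - [[0.02,0,0],0]
    - [[0,0,0],0]
  fingers: -1

```text
clock: 44.0
position: [654.4, -51.4, 284.4]
ee_rot: [-0.005, 1.0, 0.0, 0.0]
contact_force: [1.2, 0.7, 0.2]
gripper_width: 85.6
```

Run:
```python
from h import *
go([692.4,-51.2,168.2],180.6)
D=get('side'); zoom(D,(230,80,400,230),4.5,'d36z')
S=get('scene','s36'); zoom(S,(230,170,370,310),4,'s36z'); W=get('wrist','w36'); zoom(W,(180,30,380,400),1.6*1,'x'); zoom(W,(200,140,350,360),2.7,'w36z')
```

```text
pos [654.4 -51.4 284.4] tool-x yaw -179.4 shift mm [-37.9  -0.3 116.3] F [1.2 0.7 0.2] t 44.0
turn about tool z 0.0
```

View pics/d36z.png

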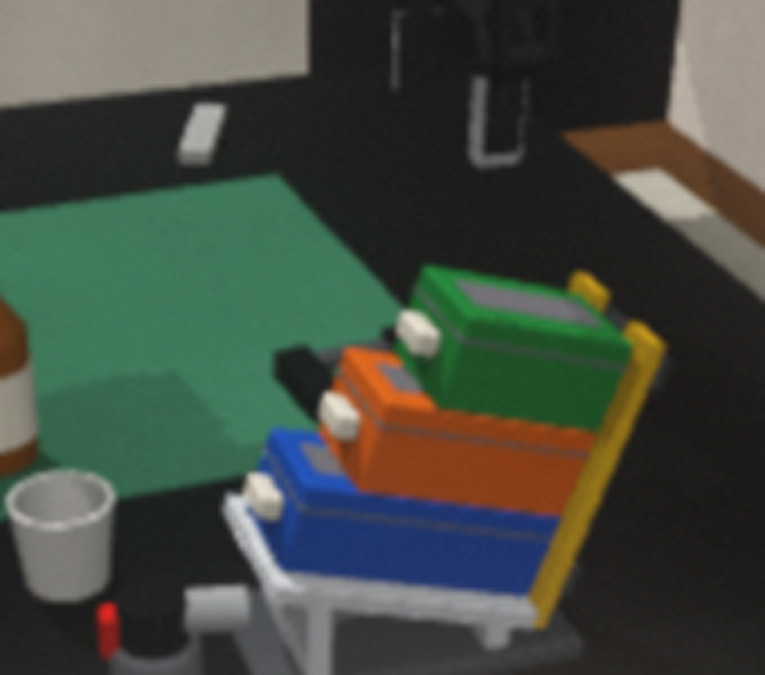

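View pics/s36z.png

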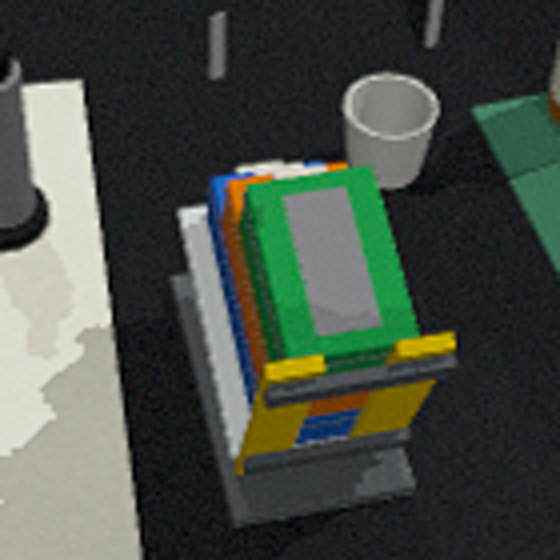

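View pics/w36.png

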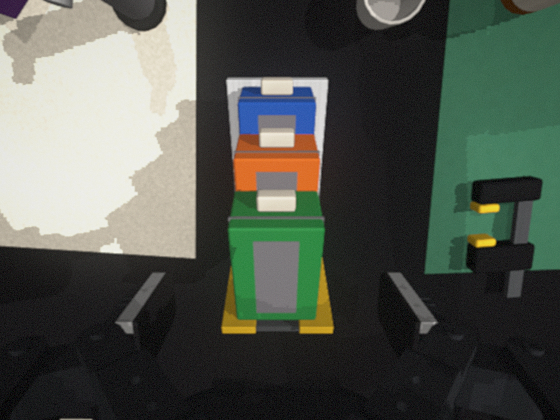

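Run:
```python
from h import *
W=get('wrist');S=get('scene')
c,s=np.cos(np.radians(18)),np.sin(np.radians(18)); y=np.radians(.6)
def P(u,v,n,Cx=697):
    x=u*c+n*s; z=-u*s+n*c
    return [Cx+x*np.cos(y)-v*np.sin(y),-50.4+x*np.sin(y)+v*np.cos(y),30+z]
for nm,L,n in (('blue',140,48),('orange',115,96),('green',90,144)):
    print(nm,'W',[proj(W,P(-L+d,v,n))[0].round(1).tolist() for d,v in((0,-31),(0,31),(-4,0))],'S',[proj(S,P(-L+d,v,n))[0].round(1).tolist() for d,v in((0,-31),(0,31),(-4,0))])
    print('tab outer mid top',proj(W,P(-L-12,0,n-18)).round(1))
print('slope up',proj(W,[P(-145,-45,0),P(-145,45,0)]).round(1).tolist(), 'backstop face top',proj(W,[P(0,-43,150),P(0,43,150)]).round(1).tolist(),'green back top',proj(W,[P(0,-31,144),P(0,31,144)]).round(1).tolist())
zoom(W,(210,70,345,220),5,'w37a'); zoom(W,(210,210,345,340),5,'w37b')
```

```text
blue W [[237.2, 103.7], [317.3, 103.7], [277.2, 98.5]] S [[282.9, 213.9], [311.0, 209.5], [296.6, 210.0]]
tab outer mid top [[277.2  81.6]]
orange W [[233.1, 160.7], [321.5, 160.7], [277.3, 155.5]] S [[287.0, 214.6], [317.0, 210.0], [301.7, 210.5]]
tab outer mid top [[277.3 134.6]]
green W [[228.1, 230.9], [326.7, 230.9], [277.4, 225.8]] S [[291.8, 215.5], [323.9, 210.5], [307.5, 211.1]]
tab outer mid top [[277.4 199.4]]
slope up [[226.0, 81.0], [328.3, 81.0]] backstop face top [[220.8, 329.1], [333.6, 329.2]] green back top [[237.3, 322.6], [317.1, 322.6]]
```

View pics/w37a.png

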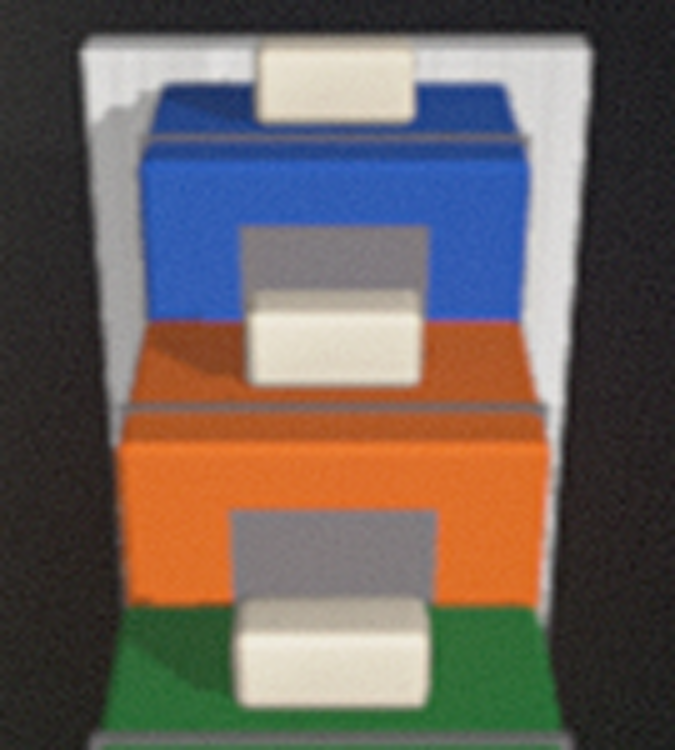

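View pics/w37b.png

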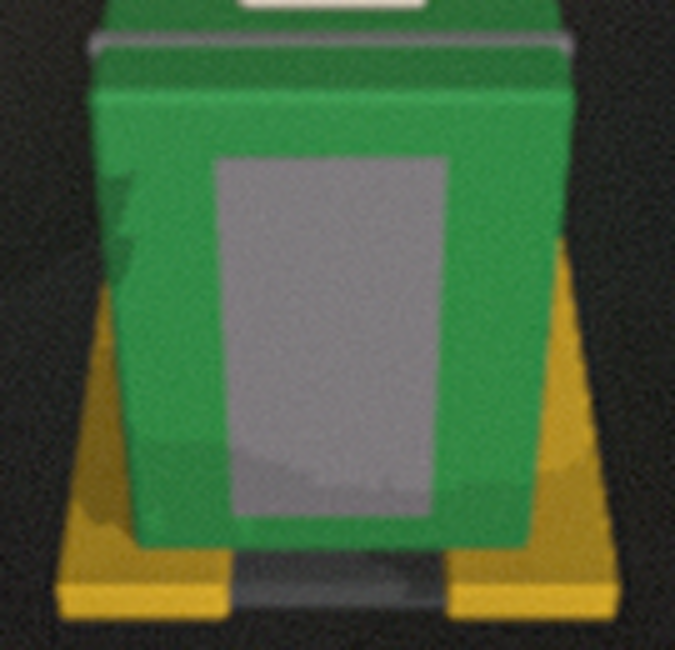

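All three tab-end edges match the flush prediction to within about 1 px of the rack's own offset, and the mid-lines agree within 1 px. The gripper is well clear, so I'm handing in.

Run:
```python
from bench import arm
print(arm.job_done(), arm.read_state()['clock'])
```

```text
the job is handed in; nothing more can be done
the job is handed in; nothing more can be done
```

The three cases are stacked on the rack in the order asked: blue, then orange, then green, tabs facing out. I handed the job in at about 44 s. The tool can't tilt, so I set each case down on its tab-end edge. I pressed it flat by letting it pivot in the jaws, slid it against the backstop until it pushed back, and let go.

**Final checks:** in the last wrist view, each case's tab-end edge is within about 1 mm of where a flush case should be. Their centre lines are within about 1 mm of the rack's middle. The side view shows all three lying flat. The cup and clamp look unmoved in the last pictures. I never reached near the torch or bottle and touched no purple case, but I took no numeric check on any of these.

**What went less well:**
- **Orange jam:** on the first try, orange slid forward and its leading edge caught on the backstop with about 31 N upward on the wrist. I backed it off and placed it properly.
- **Pressing force:** flattening green took about 31 N vertically and 20 N sideways. That is well under the 120 N wrist limit.

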